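# Lay two breakfast boards

### The arm

A 6-joint arm with a two-finger parallel gripper is mounted at the origin on the work surface. World frame = base frame: x ahead of the robot, y to its left, z up, the work surface at z = 0. Lengths are in m, angles in rad, forces in N, time in s.
With the tool pointing down it reaches from about 0.35 to 0.95 m from the base axis. Payload 17.4 kg.
Tool frame: the origin (TCP) lies at the very end of the fingers, on their centre line; the grasp point (between the pads) lies 19 mm behind it; z points along the fingers, x is the direction in which the jaws open and shut, and the axes are right-handed (so a half turn about z gives the same grasp; the last joint's range is limited). The gripper opens to 93 mm and grips with 3 to 60 N. Pads are 15 mm wide; open, the fingers measure 128 mm over their backs; the gripper's body (75 mm by 188 mm) begins 65 mm behind the grasp point.
Start: joints at [1.235, 0.116, 1.442, -0, 1.584, -0.038], TCP at [0.198, 0.645, 0.219] pointing down, gripper open.
Joint ranges: [-2.83, 2.83], [-0.83, 2.19], [0.07, 2.5], [-1.14, 4.28], [0.01, 3], [-2.97, 2.97]. Speed limits (rad/s): [1.89, 1.89, 2.22, 3.14, 3.14, 3.14].

### API

Orientations are given as a unit quaternion [x, y, z, w].
In Python, from cell import get_state, capture, get_calibration, sign_off gives the robot as it stands. The module is installed in compiled form; this text tells all that it offers.
- The arm moves only by the shell command python3 -m creep 'ROWS'. ROWS is JSON, a list of rows, each an object with "jaw": the opening, from 0 (shut) to 1 (fully open); "linear": the shift along the tool's x, y, z in cm, a list of three; "dr": the turn, a rotation vector about the tool's x, y, z in rad, a list of three. In form: [{"jaw": jaw, "linear": [dx, dy, dz], "dr": [rx, ry, rz]}, ...]. A call has exactly 8 rows; each row is the pose to reach, as a shift and turn from the pose commanded when the call began, along the tool's axes at that moment; what a row does not reach only later rows make up. A row lasts 1/12 s, in which the tool goes at most 41.7 mm and 7.16 degrees, less where a joint would pass 70% of its speed; a pose out of reach is approached as far as the arm can. A call with a gripper value outside its range is refused whole. The fingers move at their own pace and stop on an object; the grip force is fixed at half the most. Time passes only in rows, so rows that repeat a pose let the fingers close, or fill a call up. It gives the time, the measured TCP pose, the force and the opening at its end, in the units of the state.
- get_state(): the state, without advancing time (a new reading comes with each control period).
- capture(name): name is "scene" or "top" or "wrist"; returns the picture (480x640x3 uint8, red, green, blue); there is no depth.
- get_calibration(name): a dict with "intrinsics" (3x3 intrinsics, pixels), "R" (3x3) and "t" (3): a world point X has camera coordinates R X + t. Camera axes: x right, y down, z forward; pixel columns grow to the right and rows downward; lengths in m; the calibration is good to about 2 mm. A picture is of the moment at which its call begins: read the wrist's pose just before it. get_calibration takes no time and is no camera call; for the wrist camera it gives the pose at the moment of the call.
- sign_off(): hands the job in, once; it reports no verdict.
The state is a dict: "time_s": time; "joint_pos": joint angles; "joint_velocities": joint speeds; "tau": joint torques, N m; "ee_pos": TCP position; "orientation": TCP orientation; "force": force on the tool from outside, world axes, zero at the start; "wrist_torque": the same for the moment, N m; "grip_width": opening from 0.0 (shut) to 1.0 (fully open).
Only numpy, scipy, OpenCV 4.12 (cv2) and the standard library are available. Lean on these libraries where they do the work, as an engineer would, in place of code of your own. Each camera call takes 0.05 s, during which the arm holds its last target.

### The job

Lay the two breakfast boards, with left and right as seen from the robot. On the pale oak board stand the blue cup on the saucer and the green jar on the ring to the left of it, and once the jar stands there put its wooden lid on it, knob up and fully seated; on the dark walnut board stand the yellow cup on the saucer and the steel milk jug on the ring to the right of it. Centre each thing on its place, upright, and leave the soap bottle, the salt shaker and the tea tin where they are.

Things in the scene. Friction and masses are not known exactly. Their poses are not given: they have to be found in the camera images.
- blue_cup_center (a point): blue cup without handle, open above, 58 mm across at the rim, 42 mm at the foot, 60 mm tall, wall 3.5 mm, standing upright on the counter; about 140 g. The point is on its axis half-way up (30 mm above its foot), z up; there it is about 55 mm wide
- yellow_cup_center (a point): yellow cup without handle, open above, 58 mm across at the rim, 42 mm at the foot, 60 mm tall, wall 3.5 mm, standing upright on the counter; about 140 g. The point is on its axis half-way up (30 mm above its foot), z up; there it is about 55 mm wide
- jar_center (a point): green straight-sided jar, open above, 52 mm across, 55 mm tall, mouth 44 mm wide, standing upright; about 160 g. The point is on its axis half-way up (27.5 mm above its foot), z up
- jug_center (a point): steel milk jug without handle, open above, 54 mm across from its foot to 45 mm up, a narrower neck (46 mm) above, 66 mm tall, with a tiny spout; standing upright; about 180 g. The point is on its axis half-way up (33 mm above its foot), z up
- lid_center (a point): the jar's pale wooden lid, lying knob up; about 50 g. From below: plug 30 mm wide, 5 mm deep, loose in the jar's mouth; disc 56 mm wide, 7 mm thick, rests on the jar's rim; dark upright knob 20 mm wide, 34 mm tall, to hold it by. The point is the knob's centre: 29 mm above the plug's underside, 17 mm above the disc's top, 17 mm below the knob's top; on the closed jar 51.5 mm above the jar's point
- oak_board: pale oak serving board 110 x 260 x 12 mm, fixed, long side across the view. In its middle a white saucer, 84 mm wide, flat top at z = 18 mm; either side an empty place marked by an inlaid dark ring 66 mm wide. Origin: middle of its underside, on the counter; x away from the robot, y to its left: saucer at y = 0, left ring y = +85 mm, right ring y = -85 mm, both at z = 12 mm (board top)
- dark_board: dark walnut serving board 110 x 260 x 12 mm, fixed, long side across the view. In its middle a white saucer, 84 mm wide, flat top at z = 18 mm; either side an empty place marked by an inlaid pale ring 66 mm wide. Origin: middle of its underside, on the counter; x away from the robot, y to its left: saucer at y = 0, left ring y = +85 mm, right ring y = -85 mm, both at z = 12 mm (board top)
- soap: bystander: pale turquoise soap bottle with a white cap, 54 mm across, 150 mm tall, loose, beyond the gap between the boards; origin at the centre of its underside
- shaker: bystander: white salt shaker with a steel top, 38 mm across, 70 mm tall, loose, far out to the left of the boards; origin at the centre of its underside
- tin: bystander: square red tea tin with a steel cover, 62 x 62 mm, 86 mm tall, loose, far out to the right of the boards; origin at the centre of its underside
There are look-alikes about, which are no part of the job. What is meant by the part that bears yellow_cup_center is not pink, and is the smaller of those in its own colour.

How it is judged:
On the way, in this order (a step that is already met when the one before it is completed fails the run):
1. the green jar stands on the left ring of the oak board, still without its lid (x of jar_center in the frame of oak_board between -0.014 and 0.014 m and y of jar_center in the frame of oak_board between 0.071 and 0.099 m and z of jar_center in the frame of oak_board between 0.0335 and 0.0455 m and angle between jar_center's own z axis and vertical below 0.12 rad), for 0.2 s.
2. the lid is seated on the jar, which stands in its place (all of step 1 and horizontal distance between lid_center and jar_center below 0.011 m and z of lid_center in the frame of jar_center between 0.047 and 0.056 m and angle between lid_center's own z axis and vertical below 0.12 rad), for 0.2 s.
At the end, for the whole second after the job is handed in: Cups on their boards' saucers, jar on the oak board's left ring with its lid seated, jug on the dark board's right ring: each within 14 mm of its place along and across the board and 6 mm in height (lid within 11 mm of the jar's axis), upright within 0.12 rad, released, at rest (all of step 2 and linear speed of each of jar, lid, blue_cup, yellow_cup, jug below 0.02 m/s and angular speed of each of jar, lid, blue_cup, yellow_cup, jug below 0.2 rad/s and x of blue_cup_center in the frame of oak_board between -0.014 and 0.014 m and y of blue_cup_center in the frame of oak_board between -0.014 and 0.014 m and z of blue_cup_center in the frame of oak_board between 0.042 and 0.054 m and angle between each of blue_cup_center, yellow_cup_center, jug_center's own z axis and vertical below 0.12 rad and x of yellow_cup_center in the frame of dark_board between -0.014 and 0.014 m and y of yellow_cup_center in the frame of dark_board between -0.014 and 0.014 m and z of yellow_cup_center in the frame of dark_board between 0.042 and 0.054 m and x of jug_center in the frame of dark_board between -0.014 and 0.014 m and y of jug_center in the frame of dark_board between -0.099 and -0.071 m and z of jug_center in the frame of dark_board between 0.039 and 0.051 m); the robot touches nothing.
It fails at once if the soap bottle is pushed more than 20 mm or tipped (distance of soap from where it was at the start of the episode above 0.02 m or angle between soap's own z axis and vertical above 0.2 rad).
It fails at once if the salt shaker is pushed more than 20 mm or tipped (distance of shaker from where it was at the start of the episode above 0.02 m or angle between shaker's own z axis and vertical above 0.2 rad).
It fails at once if the tea tin is pushed more than 20 mm or tipped (distance of tin from where it was at the start of the episode above 0.02 m or angle between tin's own z axis and vertical above 0.2 rad).
It also fails if it takes over 128 s, if anything falls off the work surface, if the arm or the gripper's body presses on something with over 40 N, if the wrist force passes 120 N, or if a joint passes its speed limit or range.

## Working session

There is one attempt and no reset: what is moved stays moved. The work goes in short steps, Python scripts to look and compute and a shell command to move; the robot and the scene stay as the last step left them, time stands still between calls to the robot, and variables do not carry over. Pictures are saved under pics/ and viewed, and the job is handed in when it is done.

```bash
mkdir -p pics; ls; python3 - <<'E'
from cell import *
import cv2
s=get_state();print(s)
for n in("scene","top","wrist"):
    c=get_calibration(n);print(n,c)
    cv2.imwrite(f"pics/{n}0.png",capture(n)[:,:,::-1])
E
```

```text
pics
{'time_s': 0.0, 'joint_pos': array([ 1.23522573e+00,  1.16512661e-01,  1.44226466e+00, -2.26131520e-05,
        1.58400018e+00, -3.77865562e-02]), 'joint_velocities': array([ 2.12843604e-03,  3.53960731e-04,  1.63224255e-04,  6.26065913e-04,
       -6.25850264e-04, -2.78461473e-05]), 'tau': array([-1.79404302e-03, -7.21273756e+01, -6.22601581e+01,  7.77490600e-02,
        2.38169875e-02, -1.14602963e-04]), 'ee_pos': array([0.19798612, 0.64509858, 0.21788757]), 'orientation': array([ 8.04177318e-01,  5.94389174e-01, -4.83005100e-04,  3.43220756e-04]), 'force': array([-1.25847674,  1.16695759, -0.81414649]), 'wrist_torque': array([ 0.01746359, -0.01708932, -0.02234391]), 'grip_width': 1.000639937719811}
scene {'intrinsics': array([[457.51606214,   0.        , 321.96460616],
       [  0.        , 457.51606214, 235.91114335],
       [  0.        ,   0.        ,   1.        ]]), 'R': array([[ 0.73464232,  0.67819308, -0.01883657],
       [ 0.40876064, -0.4646016 , -0.78553173],
       [-0.54149368,  0.5693852 , -0.61853463]]), 't': array([-0.38738041, -0.15307381,  1.54255153])}
top {'intrinsics': array([[520.17340902,   0.        , 316.53998684],
       [  0.        , 520.17340902, 235.84057925],
       [  0.        ,   0.        ,   1.        ]]), 'R': array([[ 0.01985478, -0.99976519,  0.00868036],
       [-0.99468358, -0.02062983, -0.10089096],
       [ 0.10104634, -0.00663105, -0.99485962]]), 't': array([-0.03682785,  0.53547856,  1.04827588])}
wrist {'intrinsics': array([[382.28756159,   0.        , 316.46536174],
       [  0.        , 382.28756159, 234.83955772],
       [  0.        ,   0.        ,   1.        ]]), 'R': array([[ 2.94535363e-01,  9.55640441e-01, -5.17225011e-04],
       [ 9.23497959e-01, -2.84489541e-01,  2.57327069e-01],
       [ 2.45765009e-01, -7.62695780e-02, -9.66324227e-01]]), 't': array([-0.67395405, -0.02940424,  0.38921458])}
```

View pics/top0.png

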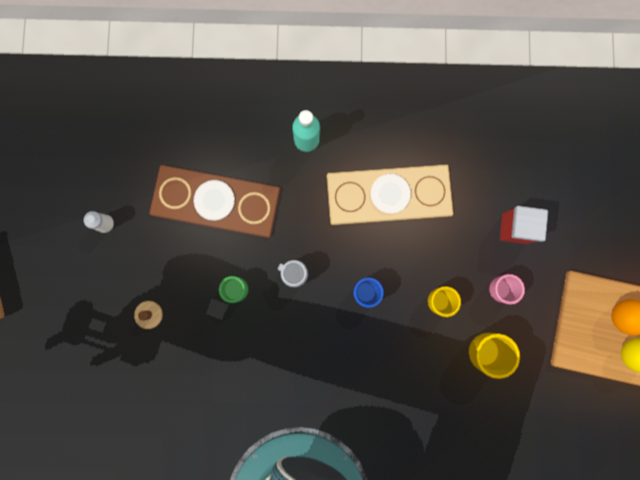

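View pics/scene0.png

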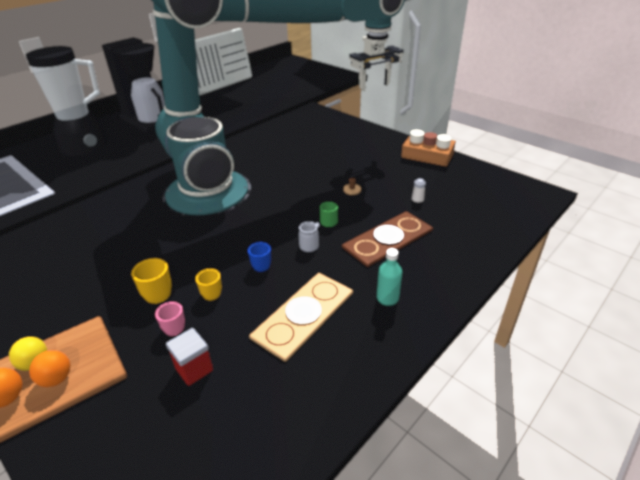

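View pics/wrist0.png

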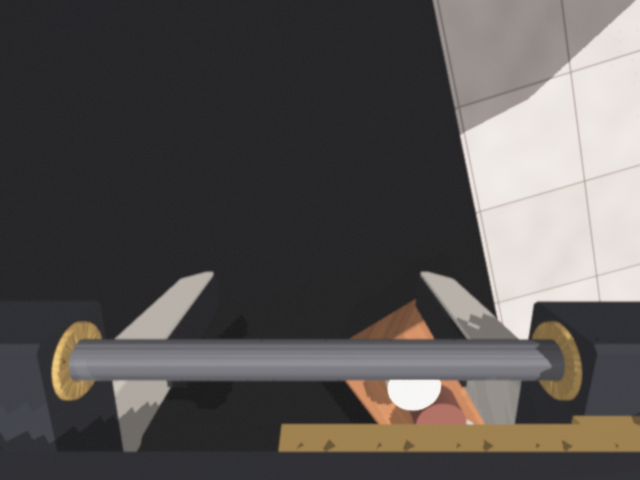

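Top view (robot at the bottom, its left is image left): dark board (214,200), oak board (390,194), green jar (233,289), jug (293,273), blue cup (369,292) and lid (148,314). Candidates for the yellow cup are the small yellow at (445,301), the large yellow at (495,355) and the pink cup at (507,289). I choose the small yellow one and check it in close crops.

```bash
python3 - <<'E'
import cv2,numpy as np
im=cv2.imread("pics/top0.png")
def crop(x,y,w,h,k,name):
    c=cv2.resize(im[y:y+h,x:x+w],None,fx=k,fy=k,interpolation=cv2.INTER_CUBIC)
    for i in range(0,w,10):
        cv2.line(c,(i*k,0),(i*k,6),(255,255,255),1)
        if i%20==0: cv2.putText(c,str(x+i),(i*k,18),0,.4,(255,255,255),1)
    for i in range(0,h,10):
        cv2.line(c,(0,i*k),(6,i*k),(255,255,255),1)
        if i%20==0: cv2.putText(c,str(y+i),(8,i*k+4),0,.4,(255,255,255),1)
    cv2.imwrite(f"pics/{name}.png",c)
crop(340,250,190,140,4,"c_right")
crop(120,250,190,90,4,"c_left")
crop(140,150,150,95,5,"c_dark")
crop(315,150,150,85,5,"c_oak")
E
```

```text
(no output)
```

View pics/c_right.png

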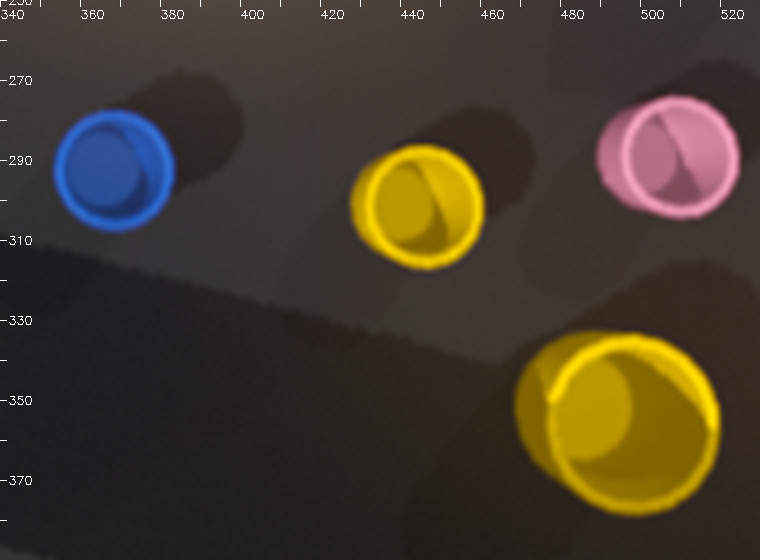

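View pics/c_left.png

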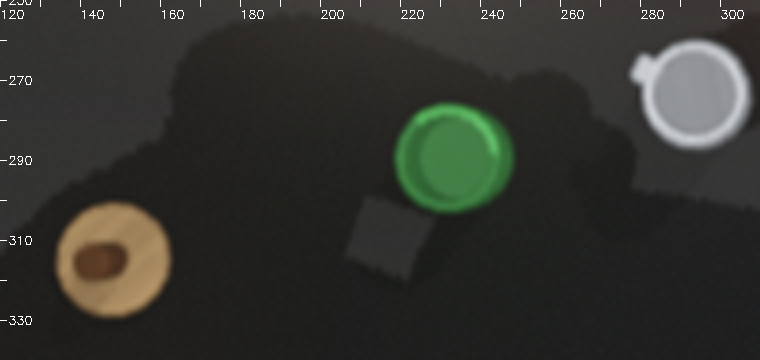

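View pics/c_dark.png

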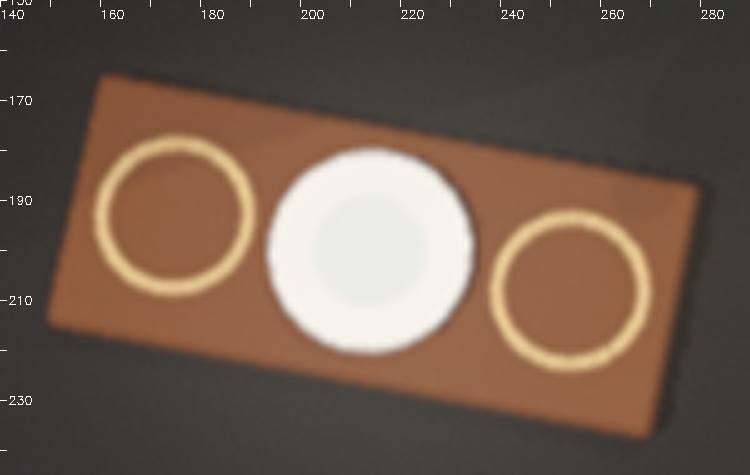

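View pics/c_oak.png

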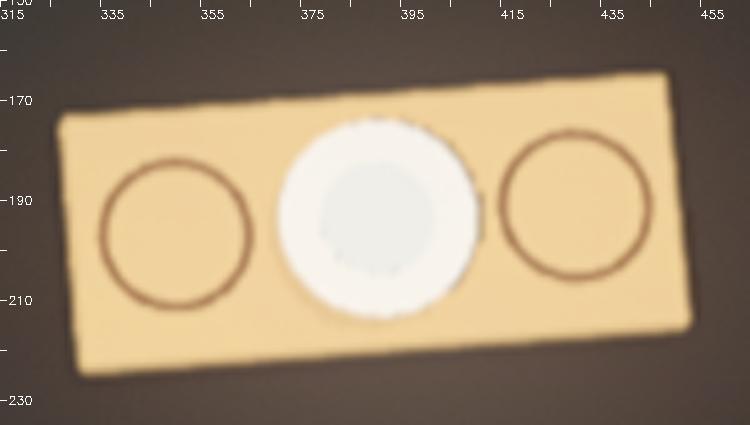

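The crops confirm the choice: small yellow cup rim (446,302), against the large one (498,356) and the pink one (509,289). Next, pixels to positions.

```bash
cat > h.py <<'E'
import numpy as np
def back(cal,u,v,z):
    K,R,t=(np.array(cal[k]) for k in("intrinsics","R","t"))
    d=R.T@np.linalg.inv(K)@[u,v,1]; c=-R.T@t
    return c+d*(z-c[2])/d[2]
def proj(cal,X):
    K,R,t=(np.array(cal[k]) for k in("intrinsics","R","t"))
    p=K@(R@np.array(X)+t); return p[:2]/p[2]
E
python3 - <<'E'
from cell import *
from h import *
c=get_calibration("top");s=get_calibration("scene")
o=lambda k:.5-.5/k
P={"yellow":(446.4,301.8,.06,4),"blue":(368.5,292.5,.06,4),"jar":(233.2,289.4,.055,4),"jug":(293.9,273.4,.066,4),"lid":(148.4,315,.012,4),"knobtop":(143.6,315.5,.046,4),
"dS":(214.2,200.3,.018,5),"dL":(175.1,193.3,.012,5),"dR":(254.2,208.1,.012,5),"oS":(390.9,193.6,.018,5),"oL":(350.2,196.9,.012,5),"oR":(430.2,191.1,.012,5)}
Q={}
for k,(u,v,z,f) in P.items():
    Q[k]=X=back(c,u-o(f),v-o(f),z); print(k,X.round(4),"scene px",proj(s,X).round(1))
for b in "do":
    d=Q[b+"L"]-Q[b+"R"]; print(b,"ringdist",np.linalg.norm(d).round(4),"yaw",np.arctan2(-d[0],d[1]).round(4),"mid",((Q[b+"L"]+Q[b+"R"])/2).round(4))
# diameters
for k,z,px in(("yellow",.06,30),("blue",.06,30.3),("jug",.066,27.2)):
    print(k,np.linalg.norm(back(c,P[k][0]-px/2,P[k][1],z)-back(c,P[k][0]+px/2,P[k][1],z)).round(4))
E
python3 - <<'E'
import cv2
im=cv2.imread("pics/scene0.png")
cv2.imwrite("pics/s_c.png",cv2.resize(im[170:370,240:440],None,fx=3,fy=3,interpolation=cv2.INTER_CUBIC))
cv2.imwrite("pics/s_d.png",cv2.resize(im[230:360,130:330],None,fx=4,fy=4,interpolation=cv2.INTER_CUBIC))
E
```

```text
yellow [ 0.4074 -0.2851  0.06  ] scene px [206.8 276.2]
blue [ 0.4227 -0.1303  0.06  ] scene px [258.7 248.5]
jar [0.4235 0.1387 0.055 ] scene px [327.6 206.4]
jug [0.4573 0.0183 0.066 ] scene px [307.4 226.3]
lid [0.3674 0.3177 0.012 ] scene px [351.5 187.7]
knobtop [0.3681 0.3167 0.046 ] scene px [351.6 179. ]
dS [0.6083 0.1909 0.018 ] scene px [387.8 233.4]
dL [0.6225 0.2749 0.012 ] scene px [408.5 223.8]
dR [0.5945 0.1073 0.012 ] scene px [365.7 246.9]
oS [ 0.6305 -0.1799  0.018 ] scene px [302.4 309.2]
oL [ 0.6227 -0.0947  0.012 ] scene px [324.2 290.3]
oR [ 0.6388 -0.2642  0.012 ] scene px [279.  333.4]
d ringdist 0.17 yaw -0.1655 mid [0.6085 0.1911 0.012 ]
o ringdist 0.1702 yaw 0.0946 mid [ 0.6308 -0.1794  0.012 ]
yellow 0.0596
blue 0.0602
jug 0.0538
```

View pics/s_c.png

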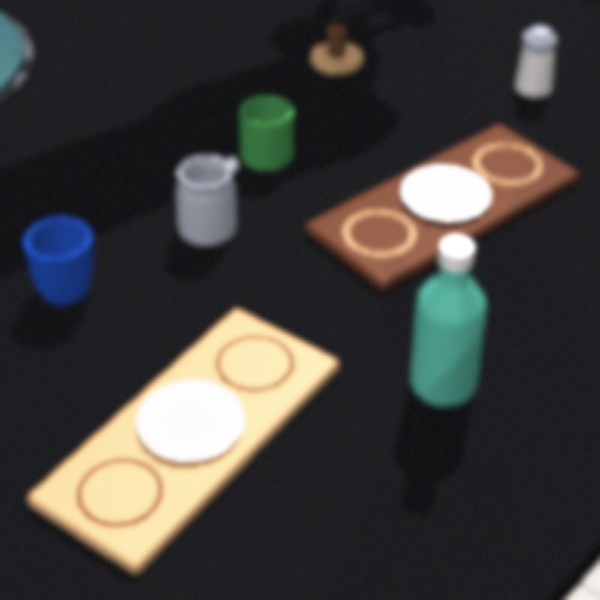

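View pics/s_d.png

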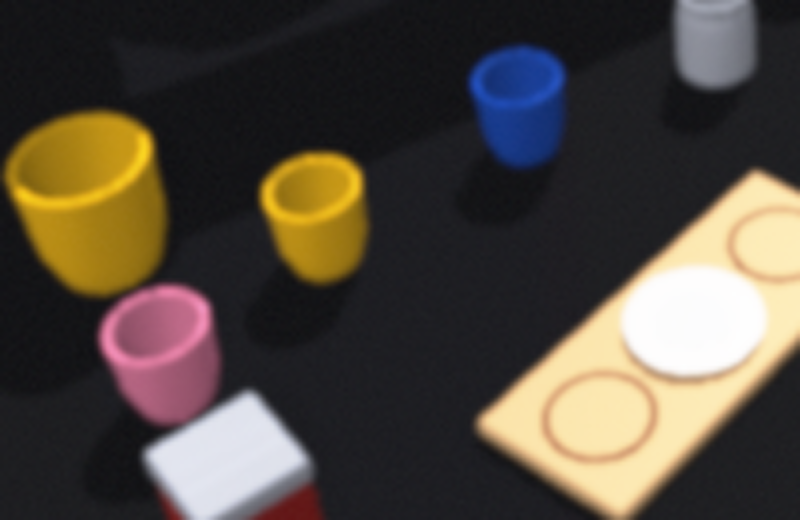

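Scene-camera positions agree with the predictions to about 1.5 px, ring spacing comes out at 170 mm and the rims at about 59 mm, so the measurements hold. I'll write a small planner that gives the shift in tool axes, plus the soap/tin/shaker positions.

```bash
cat > plan.py <<'E'
# usage: plan.py x y z [heading]  -> shift cm in tool axes, rz ; chain of targets separated by '/'
import sys
from cell import *
import numpy as np
from scipy.spatial.transform import Rotation as Ro
s=get_state(); R=Ro.from_quat(s["orientation"]).as_matrix()
h0=np.arctan2(R[1,0],R[0,0]); print("t",round(s["time_s"],2),"tcp",s["ee_pos"].round(4),"head",h0.round(3),"tilt",np.arccos(-R[2,2]).round(4),"grip",round(s["grip_width"],3),"F",s["force"].round(1))
for tg in " ".join(sys.argv[1:]).split("/"):
    v=[float(a) for a in tg.split()]
    if len(v)<3: continue
    d=R.T@(np.array(v[:3])-s["ee_pos"])*100
    out=d.round(2).tolist()
    if len(v)>3:
        # jaw is symmetric by half a turn; level correction included
        h=(v[3]-h0+np.pi/2)%np.pi-np.pi/2+h0
        Rt=np.array([[np.cos(h),np.sin(h),0],[np.sin(h),-np.cos(h),0],[0,0,-1]]).T
        out.append(Ro.from_matrix(R.T@Rt).as_rotvec().round(3).tolist())
    print(tg,"->",out)
E
python3 - <<'E'
from cell import *
from h import *
c=get_calibration("top")
print("soap",back(c,305.5,117,.15),"tin",back(c,529,224,.086),"shaker",back(c,93,219,.07))
E
python3 plan.py .457 .018 .2 0 / .457 .018 .012 0
```

```text
soap [ 7.46959491e-01 -1.20999145e-05  1.50000000e-01] tin [ 0.56219638 -0.44263771  0.086     ] shaker [0.55615344 0.41843838 0.07      ]
t 0.15 tcp [0.198  0.6451 0.2181] head 1.273 tilt 0.0009 grip 1.0 F [-0.1 -0.2 -0.2]
.457 .018 .2 0  -> [-52.35, 43.16, 1.85, [0.001, 0.001, 1.273]]
 .457 .018 .012 0 -> [-52.34, 43.16, 20.65, [0.001, 0.001, 1.273]]
```

```bash
python3 -m creep '[{"jaw":1,"linear":[-3,2.5,0],"dr":[0,0,0.1]},{"jaw":1,"linear":[-6,5,0],"dr":[0,0,0.2]},{"jaw":1,"linear":[-9,7.5,0],"dr":[0,0,0.3]},{"jaw":1,"linear":[-12,10,0.3],"dr":[0,0,0.4]},{"jaw":1,"linear":[-15,12.5,0.6],"dr":[0,0,0.5]},{"jaw":1,"linear":[-18,15,0.9],"dr":[0,0,0.6]},{"jaw":1,"linear":[-21,17.5,1.2],"dr":[0,0,0.7]},{"jaw":1,"linear":[-24,20,1.5],"dr":[0,0,0.8]}]'; python3 plan.py .457 .018 .2 0
```

```text
time_s: 0.82
ee_pos: [0.319, 0.3554, 0.2034]
orientation: [0.973, 0.232, 0.0, -0.0]
force: [0.9, 0.1, 0.2]
grip_width: 1.002
t 0.82 tcp [0.319  0.3554 0.2034] head 0.468 tilt 0.0001 grip 1.002 F [0.9 0.1 0.2]
.457 .018 .2 0 -> [-2.92, 36.34, 0.33, [-0.0, -0.0, 0.468]]
```

```bash
python3 -m creep '[{"jaw":1,"linear":[-0.3,4,0],"dr":[0,0,0.06]},{"jaw":1,"linear":[-0.6,8,0],"dr":[0,0,0.12]},{"jaw":1,"linear":[-1,12,0],"dr":[0,0,0.18]},{"jaw":1,"linear":[-1.3,16,0],"dr":[0,0,0.25]},{"jaw":1,"linear":[-1.6,20,0],"dr":[0,0,0.31]},{"jaw":1,"linear":[-1.9,24,0],"dr":[0,0,0.37]},{"jaw":1,"linear":[-2.2,28,0],"dr":[0,0,0.43]},{"jaw":1,"linear":[-2.5,32,0],"dr":[0,0,0.468]}]'; python3 plan.py .457 .018 .12 0
```

```text
time_s: 1.48
ee_pos: [0.4425, 0.0589, 0.2038]
orientation: [1.0, 0.001, 0.0, -0.0]
force: [0.4, 1.1, -0.4]
grip_width: 0.999
t 1.48 tcp [0.4425 0.0589 0.2038] head 0.002 tilt 0.0006 grip 0.999 F [ 0.4  1.1 -0.4]
.457 .018 .12 0 -> [1.44, 4.09, 8.38, [-0.0, -0.001, 0.002]]
```

```bash
python3 -m creep '[{"jaw":1,"linear":[0,2,1],"dr":[0,0,0]},{"jaw":1,"linear":[-0.1,4,2.5],"dr":[0,0,0]},{"jaw":1,"linear":[-0.2,4.3,4.5],"dr":[0,0,0]},{"jaw":1,"linear":[-0.2,4.3,6.5],"dr":[0,0,0]},{"jaw":1,"linear":[-0.2,4.3,8],"dr":[0,0,0]},{"jaw":1,"linear":[-0.2,4.3,8],"dr":[0,0,0]},{"jaw":1,"linear":[-0.2,4.3,8],"dr":[0,0,0]},{"jaw":1,"linear":[-0.2,4.3,8],"dr":[0,0,0]}]'; python3 plan.py .457 .018 .012 0
python3 - <<'E'
from cell import *; import cv2
from h import *
c=get_calibration("wrist"); print(proj(c,(.457,.018,.066)),proj(c,(.457,.018,.0)))
cv2.imwrite("pics/w1.png",capture("wrist")[:,:,::-1])
E
```

```text
time_s: 2.15
ee_pos: [0.4409, 0.018, 0.1248]
orientation: [1.0, 0.003, 0.0, 0.0]
force: [-0.2, 0.8, 0.3]
grip_width: 1.002
t 2.15 tcp [0.4409 0.018  0.1248] head 0.005 tilt 0.001 grip 1.002 F [-0.2  0.8  0.3]
.457 .018 .012 0 -> [1.6, 0.01, 11.28, [0.0, -0.001, 0.005]]
[342.73183033 251.93625625] [336.96080656 226.60452076]
```

View pics/w1.png

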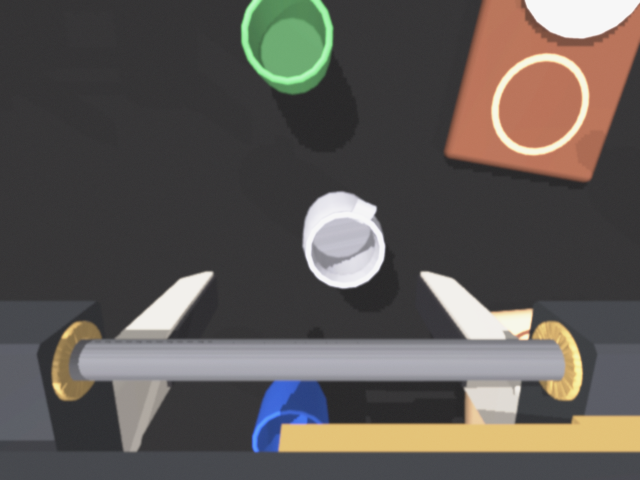

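The wrist view shows the jug rim at (345,249), 3 px from the predicted (343,252). Descend and grasp.

```bash
python3 -m creep '[{"jaw":1,"linear":[0.8,0,0],"dr":[0,0,0]},{"jaw":1,"linear":[1.6,0,1],"dr":[0,0,0]},{"jaw":1,"linear":[1.6,0,3.5],"dr":[0,0,0]},{"jaw":1,"linear":[1.6,0,6],"dr":[0,0,0]},{"jaw":1,"linear":[1.6,0,8.5],"dr":[0,0,0]},{"jaw":1,"linear":[1.6,0,10.2],"dr":[0,0,0]},{"jaw":1,"linear":[1.6,0,11.2],"dr":[0,0,0]},{"jaw":1,"linear":[1.6,0,11.2],"dr":[0,0,0]}]' && python3 -m creep '[{"jaw":0.3,"linear":[0,0,0],"dr":[0,0,0]},{"jaw":0.3,"linear":[0,0,0],"dr":[0,0,0]},{"jaw":0.3,"linear":[0,0,0],"dr":[0,0,0]},{"jaw":0.3,"linear":[0,0,0],"dr":[0,0,0]},{"jaw":0.3,"linear":[0,0,0],"dr":[0,0,0]},{"jaw":0.3,"linear":[0,0,0],"dr":[0,0,0]},{"jaw":0.3,"linear":[0,0,0],"dr":[0,0,0]},{"jaw":0.3,"linear":[0,0,0],"dr":[0,0,0]}]'; python3 plan.py .457 .018 .1 0 / .5945 .1073 .1 0
```

```text
time_s: 2.87
ee_pos: [0.4562, 0.0181, 0.0102]
orientation: [1.0, 0.003, -0.001, -0.0]
force: [-1.0, 0.1, -0.3]
grip_width: 0.997
time_s: 3.53
ee_pos: [0.4568, 0.018, 0.012]
orientation: [1.0, 0.003, 0.0, -0.0]
force: [0.1, -0.8, 3.1]
grip_width: 0.556
t 3.53 tcp [0.4568 0.018  0.012 ] head 0.005 tilt 0.0007 grip 0.556 F [ 0.1 -0.8  3.1]
.457 .018 .1 0  -> [0.02, 0.0, -8.8, [-0.0, -0.001, 0.005]]
 .5945 .1073 .1 0 -> [13.82, -8.86, -8.79, [-0.0, -0.001, 0.005]]
```

```bash
python3 -m creep '[{"jaw":0.3,"linear":[0,0,-1],"dr":[0,0,0]},{"jaw":0.3,"linear":[0,0,-3],"dr":[0,0,0]},{"jaw":0.3,"linear":[0,0,-5.5],"dr":[0,0,0]},{"jaw":0.3,"linear":[2,-1.3,-7.5],"dr":[0,0,0]},{"jaw":0.3,"linear":[4.5,-2.9,-8],"dr":[0,0,0]},{"jaw":0.3,"linear":[7.5,-4.8,-8],"dr":[0,0,0]},{"jaw":0.3,"linear":[10.5,-6.7,-8],"dr":[0,0,0]},{"jaw":0.3,"linear":[13,-8.4,-8],"dr":[0,0,0]}]';  python3 plan.py .5945 .1073 .045 / .5945 .1073 .025 0
```

```text
time_s: 4.2
ee_pos: [0.5877, 0.1038, 0.0921]
orientation: [1.0, 0.003, 0.0, -0.0]
force: [0.5, -0.5, -2.2]
grip_width: 0.556
t 4.2 tcp [0.5877 0.1038 0.0921] head 0.005 tilt 0.0002 grip 0.556 F [ 0.5 -0.5 -2.2]
.5945 .1073 .045  -> [0.68, -0.34, 4.71]
 .5945 .1073 .025 0 -> [0.68, -0.34, 6.71, [-0.0, -0.0, 0.005]]
```

```bash
python3 -m creep '[{"jaw":0.3,"linear":[0.7,-0.3,0.5],"dr":[0,0,0]},{"jaw":0.3,"linear":[0.7,-0.3,2],"dr":[0,0,0]},{"jaw":0.3,"linear":[0.7,-0.3,3.5],"dr":[0,0,0]},{"jaw":0.3,"linear":[0.7,-0.3,4.8],"dr":[0,0,0]},{"jaw":0.3,"linear":[0.7,-0.3,5.6],"dr":[0,0,0]},{"jaw":0.3,"linear":[0.7,-0.3,6.2],"dr":[0,0,0]},{"jaw":0.3,"linear":[0.7,-0.3,6.6],"dr":[0,0,0]},{"jaw":0.3,"linear":[0.7,-0.3,6.7],"dr":[0,0,0]}]';  python3 plan.py .5945 .1073 .024 0
```

```text
time_s: 4.87
ee_pos: [0.593, 0.1055, 0.0244]
orientation: [1.0, 0.002, -0.0, 0.0]
force: [0.2, 0.3, -1.9]
grip_width: 0.554
t 4.87 tcp [0.593  0.1055 0.0244] head 0.005 tilt 0.0003 grip 0.554 F [ 0.2  0.3 -1.9]
.5945 .1073 .024 0 -> [0.15, -0.17, 0.04, [0.0, 0.0, 0.005]]
```

```bash
python3 -m creep '[{"jaw":0.3,"linear":[0.1,-0.1,0.05],"dr":[0,0,0]},{"jaw":0.3,"linear":[0.1,-0.1,0.1],"dr":[0,0,0]},{"jaw":0.3,"linear":[0.1,-0.1,0.1],"dr":[0,0,0]},{"jaw":1,"linear":[0.1,-0.1,0.1],"dr":[0,0,0]},{"jaw":1,"linear":[0.1,-0.1,0.1],"dr":[0,0,0]},{"jaw":1,"linear":[0.1,-0.1,0.1],"dr":[0,0,0]},{"jaw":1,"linear":[0.1,-0.1,0.1],"dr":[0,0,0]},{"jaw":1,"linear":[0.1,-0.1,0.1],"dr":[0,0,0]}]' && python3 -m creep '[{"jaw":1,"linear":[0,0,-0.5],"dr":[0,0,0]},{"jaw":1,"linear":[0,0,-2],"dr":[0,0,0]},{"jaw":1,"linear":[0,0,-5],"dr":[0,0,0]},{"jaw":1,"linear":[0,0,-8],"dr":[0,0,0]},{"jaw":1,"linear":[0,0,-11],"dr":[0,0,0]},{"jaw":1,"linear":[0,0,-13],"dr":[0,0,0]},{"jaw":1,"linear":[-1,1,-14],"dr":[0,0,0]},{"jaw":1,"linear":[-4,4,-14],"dr":[0,0,0]}]'; python3 plan.py .4227 -.1303 .13 -.15
python3 - <<'E'
from cell import *; import cv2
cv2.imwrite("pics/t2.png",cv2.resize(capture("top")[130:350,130:480,::-1],None,fx=2.2,fy=2.2,interpolation=cv2.INTER_CUBIC))
E
```

```text
time_s: 5.53
ee_pos: [0.5942, 0.1067, 0.0238]
orientation: [1.0, 0.002, 0.0, -0.0]
force: [-0.1, 0.4, 0.5]
grip_width: 0.862
time_s: 6.2
ee_pos: [0.5569, 0.0685, 0.1667]
orientation: [1.0, 0.004, 0.002, -0.0]
force: [0.6, 0.1, 0.2]
grip_width: 0.997
t 6.2 tcp [0.5569 0.0685 0.1667] head 0.007 tilt 0.0041 grip 0.997 F [0.6 0.1 0.2]
.4227 -.1303 .13 -.15 -> [-13.58, 19.79, 3.6, [-0.001, -0.004, 0.157]]
```

View pics/t2.png

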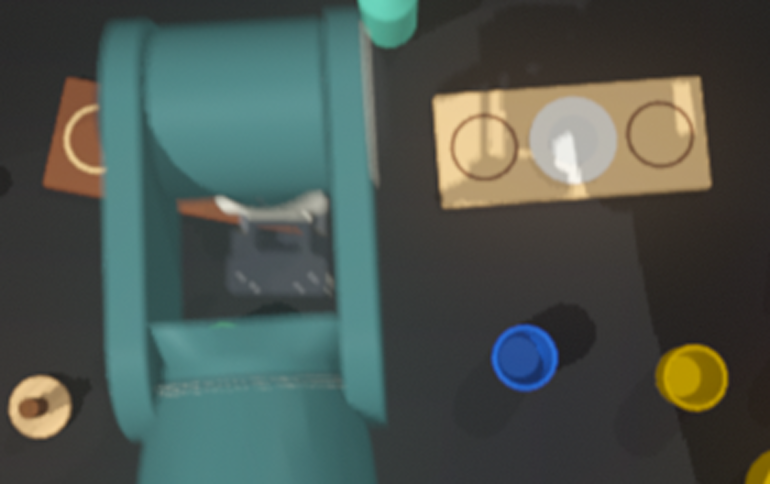

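The arm hides the jug; I'll check it later. The blue cup is next.

```bash
python3 -m creep '[{"jaw":1,"linear":[-2,2.9,0],"dr":[0,0,0]},{"jaw":1,"linear":[-4,5.8,0],"dr":[0,0,0.04]},{"jaw":1,"linear":[-6,8.7,0],"dr":[0,0,0.08]},{"jaw":1,"linear":[-8,11.6,0.5],"dr":[0,0,0.12]},{"jaw":1,"linear":[-10,14.6,1.5],"dr":[0,0,0.157]},{"jaw":1,"linear":[-12,17.5,2.5],"dr":[0,0,0.157]},{"jaw":1,"linear":[-13.6,19.8,3.5],"dr":[0,0,0.157]},{"jaw":1,"linear":[-13.6,19.8,3.5],"dr":[0,0,0.157]}]';python3 plan.py .4227 -.1303 .018 -.15
```

```text
time_s: 6.92
ee_pos: [0.4171, -0.1343, 0.1273]
orientation: [0.997, -0.077, -0.001, 0.0]
force: [-0.6, 0.7, -0.8]
grip_width: 1.001
t 6.92 tcp [ 0.4171 -0.1343  0.1273] head -0.155 tilt 0.0017 grip 1.001 F [-0.6  0.7 -0.8]
.4227 -.1303 .018 -.15 -> [0.51, -0.49, 10.93, [0.001, 0.002, -0.005]]
```

```bash
python3 -m creep '[{"jaw":1,"linear":[0.2,-0.2,0],"dr":[0,0,0]},{"jaw":1,"linear":[0.5,-0.5,1.5],"dr":[0,0,0]},{"jaw":1,"linear":[0.5,-0.5,4],"dr":[0,0,0]},{"jaw":1,"linear":[0.5,-0.5,6.5],"dr":[0,0,0]},{"jaw":1,"linear":[0.5,-0.5,8.5],"dr":[0,0,0]},{"jaw":1,"linear":[0.5,-0.5,10],"dr":[0,0,0]},{"jaw":1,"linear":[0.5,-0.5,10.8],"dr":[0,0,0]},{"jaw":1,"linear":[0.5,-0.5,10.8],"dr":[0,0,0]}]';python3 plan.py .4227 -.1303 .018 -.15
```

```text
time_s: 7.58
ee_pos: [0.4255, -0.1266, 0.0196]
orientation: [0.997, -0.075, -0.001, -0.0]
force: [-0.9, -0.1, 0.1]
grip_width: 1.001
t 7.58 tcp [ 0.4255 -0.1266  0.0196] head -0.151 tilt 0.002 grip 1.001 F [-0.9 -0.1  0.1]
.4227 -.1303 .018 -.15 -> [-0.22, 0.41, 0.16, [-0.001, 0.002, -0.001]]
```

```bash
python3 -m creep '[{"jaw":1,"linear":[-0.2,0.2,0.1],"dr":[0,0,0]},{"jaw":1,"linear":[-0.2,0.4,0.1],"dr":[0,0,0]},{"jaw":1,"linear":[-0.2,0.4,0.1],"dr":[0,0,0]},{"jaw":0.3,"linear":[-0.2,0.4,0.1],"dr":[0,0,0]},{"jaw":0.3,"linear":[-0.2,0.4,0.1],"dr":[0,0,0]},{"jaw":0.3,"linear":[-0.2,0.4,0.1],"dr":[0,0,0]},{"jaw":0.3,"linear":[-0.2,0.4,0.1],"dr":[0,0,0]},{"jaw":0.3,"linear":[-0.2,0.4,0.1],"dr":[0,0,0]}]'; python3 -m creep '[{"jaw":0.3,"linear":[0,0,0],"dr":[0,0,0]},{"jaw":0.3,"linear":[0,0,0],"dr":[0,0,0]},{"jaw":0.3,"linear":[0,0,0],"dr":[0,0,0]},{"jaw":0.3,"linear":[0,0,-1],"dr":[0,0,0]},{"jaw":0.3,"linear":[0,0,-3],"dr":[0,0,0]},{"jaw":0.3,"linear":[0,0,-5],"dr":[0,0,0]},{"jaw":0.3,"linear":[0,0,-7],"dr":[0,0,0]},{"jaw":0.3,"linear":[0,0,-8],"dr":[0,0,0]}]';python3 plan.py .6307 -.1797 .11 .0 / .6307 -.1797 .037 0
```

```text
time_s: 8.25
ee_pos: [0.423, -0.1311, 0.0197]
orientation: [0.997, -0.076, 0.0, 0.0]
force: [-0.6, -0.2, -0.3]
grip_width: 0.69
time_s: 8.92
ee_pos: [0.4236, -0.1313, 0.1026]
orientation: [0.997, -0.076, 0.001, 0.0]
force: [0.0, -0.1, -1.2]
grip_width: 0.613
t 8.92 tcp [ 0.4236 -0.1313  0.1026] head -0.152 tilt 0.0025 grip 0.613 F [ 0.  -0.1 -1.2]
.6307 -.1797 .11 .0  -> [21.21, 1.64, -0.69, [0.001, -0.002, -0.152]]
 .6307 -.1797 .037 0 -> [21.19, 1.64, 6.61, [0.001, -0.002, -0.152]]
```

```bash
python3 -m creep '[{"jaw":0.3,"linear":[2.5,0.2,-0.3],"dr":[0,0,-0.02]},{"jaw":0.3,"linear":[5.5,0.5,-0.7],"dr":[0,0,-0.04]},{"jaw":0.3,"linear":[9,0.8,-0.7],"dr":[0,0,-0.06]},{"jaw":0.3,"linear":[12.5,1,-0.7],"dr":[0,0,-0.09]},{"jaw":0.3,"linear":[16,1.2,-0.7],"dr":[0,0,-0.12]},{"jaw":0.3,"linear":[19,1.5,-0.7],"dr":[0,0,-0.15]},{"jaw":0.3,"linear":[21,1.6,-0.7],"dr":[0,0,-0.15]},{"jaw":0.3,"linear":[21.2,1.6,0],"dr":[0,0,-0.15]}]';python3 plan.py .6307 -.1797 .039 0
```

```text
time_s: 9.58
ee_pos: [0.633, -0.1797, 0.0998]
orientation: [1.0, -0.001, 0.0, 0.0]
force: [-0.5, -0.0, -1.7]
grip_width: 0.618
t 9.58 tcp [ 0.633  -0.1797  0.0998] head -0.002 tilt 0.001 grip 0.618 F [-0.5 -0.  -1.7]
.6307 -.1797 .039 0 -> [-0.23, 0.0, 6.08, [0.0, -0.001, -0.002]]
```

```bash
python3 -m creep '[{"jaw":0.3,"linear":[-0.2,0,1],"dr":[0,0,0]},{"jaw":0.3,"linear":[-0.2,0,2.2],"dr":[0,0,0]},{"jaw":0.3,"linear":[-0.2,0,3.4],"dr":[0,0,0]},{"jaw":0.3,"linear":[-0.2,0,4.4],"dr":[0,0,0]},{"jaw":0.3,"linear":[-0.2,0,5.2],"dr":[0,0,0]},{"jaw":0.3,"linear":[-0.2,0,5.7],"dr":[0,0,0]},{"jaw":0.3,"linear":[-0.2,0,6],"dr":[0,0,0]},{"jaw":0.3,"linear":[-0.2,0,6],"dr":[0,0,0]}]';python3 plan.py .6307 -.1797 .037 0
```

```text
time_s: 10.25
ee_pos: [0.6279, -0.179, 0.0391]
orientation: [1.0, -0.001, -0.0, -0.0]
force: [-0.3, 0.4, -1.2]
grip_width: 0.614
t 10.25 tcp [ 0.6279 -0.179   0.0391] head -0.002 tilt 0.0005 grip 0.614 F [-0.3  0.4 -1.2]
.6307 -.1797 .037 0 -> [0.28, 0.07, 0.21, [-0.0, 0.0, -0.002]]
```

```bash
python3 -m creep '[{"jaw":0.3,"linear":[0.2,0.1,0.05],"dr":[0,0,0]},{"jaw":0.3,"linear":[0.2,0.1,0.1],"dr":[0,0,0]},{"jaw":0.3,"linear":[0.2,0.1,0.15],"dr":[0,0,0]},{"jaw":1,"linear":[0.2,0.1,0.15],"dr":[0,0,0]},{"jaw":1,"linear":[0.2,0.1,0.15],"dr":[0,0,0]},{"jaw":1,"linear":[0.2,0.1,0.15],"dr":[0,0,0]},{"jaw":1,"linear":[0.2,0.1,0.15],"dr":[0,0,0]},{"jaw":1,"linear":[0.2,0.1,0.15],"dr":[0,0,0]}]' && python3 -m creep '[{"jaw":1,"linear":[0,0,-0.5],"dr":[0,0,0]},{"jaw":1,"linear":[0,0,-2],"dr":[0,0,0]},{"jaw":1,"linear":[0,0,-5],"dr":[0,0,0]},{"jaw":1,"linear":[0,0,-8],"dr":[0,0,0]},{"jaw":1,"linear":[0,0,-10],"dr":[0,0,0]},{"jaw":1,"linear":[-1,0.5,-11.5],"dr":[0,0,0]},{"jaw":1,"linear":[-3,1,-11.5],"dr":[0,0,0]},{"jaw":1,"linear":[-6,2.5,-11.5],"dr":[0,0,0]}]'; python3 plan.py .4074 -.2851 .13 -.5
```

```text
time_s: 10.92
ee_pos: [0.6302, -0.1801, 0.0383]
orientation: [1.0, -0.001, 0.0, 0.0]
force: [0.2, 0.6, -0.6]
grip_width: 0.923
time_s: 11.58
ee_pos: [0.5709, -0.2042, 0.1557]
orientation: [1.0, -0.0, 0.001, 0.0]
force: [0.8, -1.3, -0.1]
grip_width: 1.002
t 11.58 tcp [ 0.5709 -0.2042  0.1557] head -0.0 tilt 0.0029 grip 1.002 F [ 0.8 -1.3 -0.1]
.4074 -.2851 .13 -.5 -> [-16.36, 8.09, 2.53, [-0.0, -0.003, 0.5]]
```

```bash
python3 -m creep '[{"jaw":1,"linear":[-3,1.5,0],"dr":[0,0,0.08]},{"jaw":1,"linear":[-6,3,0],"dr":[0,0,0.16]},{"jaw":1,"linear":[-9,4.5,0],"dr":[0,0,0.24]},{"jaw":1,"linear":[-12,6,0.5],"dr":[0,0,0.33]},{"jaw":1,"linear":[-14.5,7.2,1],"dr":[0,0,0.42]},{"jaw":1,"linear":[-16.3,8.1,2],"dr":[0,0,0.5]},{"jaw":1,"linear":[-16.3,8.1,2.5],"dr":[0,0,0.5]},{"jaw":1,"linear":[-16.3,8.1,2.5],"dr":[0,0,0.5]}]';python3 plan.py .4074 -.2851 .018 -.5
python3 - <<'E'
from cell import *; import cv2
from h import *
c=get_calibration("wrist"); print(proj(c,(.4074,-.2851,.06)))
cv2.imwrite("pics/w3.png",capture("wrist")[:,:,::-1])
E
```

```text
time_s: 12.25
ee_pos: [0.4063, -0.2858, 0.1286]
orientation: [0.969, -0.249, 0.0, 0.0]
force: [0.8, -1.0, -0.5]
grip_width: 1.002
t 12.25 tcp [ 0.4063 -0.2858  0.1286] head -0.503 tilt 0.0004 grip 1.002 F [ 0.8 -1.  -0.5]
.4074 -.2851 .018 -.5 -> [0.06, -0.12, 11.06, [-0.0, -0.0, -0.003]]
[317.07181961 245.56756986]
```

View pics/w3.png

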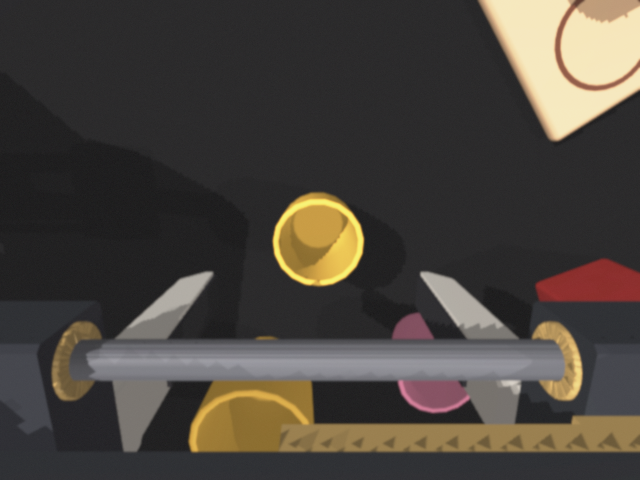

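Wrist view: small yellow rim at (318,242), predicted (317,246). The large yellow (250,420) and pink (435,370) cups stay clear of the fingers. Descend.

```bash
python3 -m creep '[{"jaw":1,"linear":[0.1,-0.1,0.5],"dr":[0,0,0]},{"jaw":1,"linear":[0.1,-0.1,2.5],"dr":[0,0,0]},{"jaw":1,"linear":[0.1,-0.1,5],"dr":[0,0,0]},{"jaw":1,"linear":[0.1,-0.1,7.5],"dr":[0,0,0]},{"jaw":1,"linear":[0.1,-0.1,9.5],"dr":[0,0,0]},{"jaw":1,"linear":[0.1,-0.1,10.6],"dr":[0,0,0]},{"jaw":1,"linear":[0.1,-0.1,11],"dr":[0,0,0]},{"jaw":1,"linear":[0.1,-0.1,11],"dr":[0,0,0]}]';python3 plan.py .4074 -.2851 .018 -.5
```

```text
time_s: 12.97
ee_pos: [0.4086, -0.2849, 0.0179]
orientation: [0.969, -0.248, -0.0, -0.0]
force: [-0.1, -0.5, 0.6]
grip_width: 1.003
t 12.97 tcp [ 0.4086 -0.2849  0.0179] head -0.501 tilt 0.0009 grip 1.003 F [-0.1 -0.5  0.6]
.4074 -.2851 .018 -.5 -> [-0.1, 0.08, -0.01, [-0.0, 0.001, -0.001]]
```

```bash
python3 -m creep '[{"jaw":1,"linear":[0,0,0],"dr":[0,0,0]},{"jaw":0.3,"linear":[0,0,0],"dr":[0,0,0]},{"jaw":0.3,"linear":[0,0,0],"dr":[0,0,0]},{"jaw":0.3,"linear":[0,0,0],"dr":[0,0,0]},{"jaw":0.3,"linear":[0,0,0],"dr":[0,0,0]},{"jaw":0.3,"linear":[0,0,0],"dr":[0,0,0]},{"jaw":0.3,"linear":[0,0,0],"dr":[0,0,0]},{"jaw":0.3,"linear":[0,0,0],"dr":[0,0,0]}]'; python3 plan.py
```

```text
time_s: 13.63
ee_pos: [0.4082, -0.2852, 0.0182]
orientation: [0.969, -0.248, -0.0, -0.0]
force: [-1.3, 0.9, 2.3]
grip_width: 0.608
t 13.63 tcp [ 0.4082 -0.2852  0.0182] head -0.502 tilt 0.0 grip 0.608 F [-1.3  0.9  2.3]
```

```bash
python3 -m creep '[{"jaw":0.3,"linear":[0,0,-0.7],"dr":[0,0,0]},{"jaw":0.3,"linear":[0,0,-2],"dr":[0,0,0]},{"jaw":0.3,"linear":[0,0,-4],"dr":[0,0,0]},{"jaw":0.3,"linear":[0,0,-6.5],"dr":[0,0,0]},{"jaw":0.3,"linear":[0,0,-9.5],"dr":[0,0,0]},{"jaw":0.3,"linear":[0,0,-12.5],"dr":[0,0,0]},{"jaw":0.3,"linear":[0,0,-14.5],"dr":[0,0,0]},{"jaw":0.3,"linear":[0,0,-15.5],"dr":[0,0,0]}]';python3 plan.py .6083 .1909 .17 0
```

```text
time_s: 14.3
ee_pos: [0.4088, -0.2856, 0.1774]
orientation: [0.969, -0.248, 0.002, 0.001]
force: [0.4, -1.2, -1.9]
grip_width: 0.608
t 14.3 tcp [ 0.4088 -0.2856  0.1774] head -0.502 tilt 0.0043 grip 0.608 F [ 0.4 -1.2 -1.9]
.6083 .1909 .17 0 -> [-5.45, -51.37, 0.69, [0.002, -0.004, -0.502]]
```

```bash
python3 -m creep '[{"jaw":0.3,"linear":[-0.2,-2,0],"dr":[0,0,-0.03]},{"jaw":0.3,"linear":[-0.6,-5.5,0],"dr":[0,0,-0.06]},{"jaw":0.3,"linear":[-1,-9.2,0],"dr":[0,0,-0.1]},{"jaw":0.3,"linear":[-1.4,-13,0],"dr":[0,0,-0.14]},{"jaw":0.3,"linear":[-1.8,-16.8,0],"dr":[0,0,-0.18]},{"jaw":0.3,"linear":[-2.2,-20.6,0],"dr":[0,0,-0.22]},{"jaw":0.3,"linear":[-2.6,-24.4,0],"dr":[0,0,-0.26]},{"jaw":0.3,"linear":[-3,-28.2,0],"dr":[0,0,-0.3]}]';python3 plan.py .6083 .1909 .17 0
```

```text
time_s: 14.97
ee_pos: [0.5177, -0.0216, 0.1732]
orientation: [0.995, -0.1, -0.0, 0.0]
force: [-0.1, -0.5, -1.0]
grip_width: 0.607
t 14.97 tcp [ 0.5177 -0.0216  0.1732] head -0.2 tilt 0.0001 grip 0.607 F [-0.1 -0.5 -1. ]
.6083 .1909 .17 0 -> [4.66, -22.62, 0.32, [0.0, 0.0, -0.2]]
```

```bash
python3 -m creep '[{"jaw":0.3,"linear":[0.8,-3.7,0],"dr":[0,0,-0.04]},{"jaw":0.3,"linear":[1.5,-7.4,0],"dr":[0,0,-0.08]},{"jaw":0.3,"linear":[2.3,-11.1,0],"dr":[0,0,-0.12]},{"jaw":0.3,"linear":[3.1,-14.8,0],"dr":[0,0,-0.16]},{"jaw":0.3,"linear":[3.8,-18.2,0],"dr":[0,0,-0.2]},{"jaw":0.3,"linear":[4.4,-21,0],"dr":[0,0,-0.2]},{"jaw":0.3,"linear":[4.7,-22.6,0],"dr":[0,0,-0.2]},{"jaw":0.3,"linear":[4.7,-22.6,1],"dr":[0,0,-0.2]}]';python3 plan.py .6083 .1909 .038 0
```

```text
time_s: 15.63
ee_pos: [0.61, 0.1911, 0.1642]
orientation: [1.0, -0.0, 0.001, -0.0]
force: [0.5, 0.2, -1.4]
grip_width: 0.608
t 15.63 tcp [0.61   0.1911 0.1642] head -0.0 tilt 0.0015 grip 0.608 F [ 0.5  0.2 -1.4]
.6083 .1909 .038 0 -> [-0.19, 0.03, 12.62, [-0.001, -0.001, -0.0]]
```

```bash
python3 - <<'E'
from cell import *; import cv2
from h import *
c=get_calibration("wrist"); print(proj(c,(.5945,.1073,.066)),proj(c,(.6083,.1909,.018)))
cv2.imwrite("pics/w4.png",capture("wrist")[:,:,::-1])
E
```

```text
[296.34967641 340.69399618] [314.21473392 220.84716831]
```

View pics/w4.png

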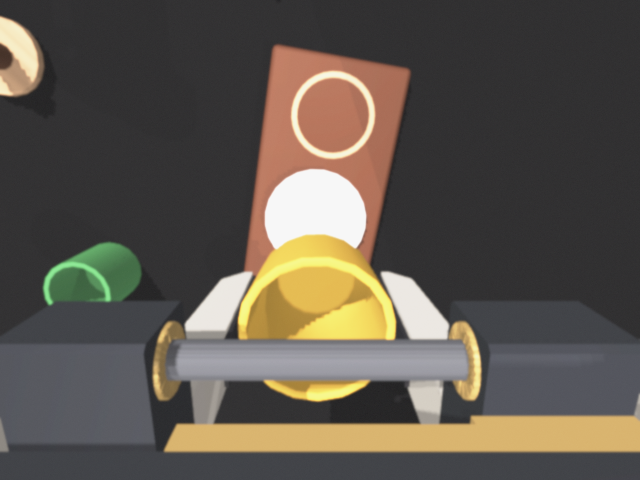

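The cup is held and aligned: saucer at (316,219), predicted (314,221). Lower it.

```bash
python3 -m creep '[{"jaw":0.3,"linear":[-0.2,0,1.5],"dr":[0,0,0]},{"jaw":0.3,"linear":[-0.2,0,3.5],"dr":[0,0,0]},{"jaw":0.3,"linear":[-0.2,0,6],"dr":[0,0,0]},{"jaw":0.3,"linear":[-0.2,0,8.5],"dr":[0,0,0]},{"jaw":0.3,"linear":[-0.2,0,10.3],"dr":[0,0,0]},{"jaw":0.3,"linear":[-0.2,0,11.5],"dr":[0,0,0]},{"jaw":0.3,"linear":[-0.2,0,12.2],"dr":[0,0,0]},{"jaw":0.3,"linear":[-0.2,0,12.4],"dr":[0,0,0]}]';python3 plan.py .6083 .1909 .036 0
```

```text
time_s: 16.35
ee_pos: [0.6065, 0.1876, 0.0381]
orientation: [1.0, -0.001, -0.001, 0.0]
force: [0.2, 0.1, -1.1]
grip_width: 0.604
t 16.35 tcp [0.6065 0.1876 0.0381] head -0.003 tilt 0.0013 grip 0.604 F [ 0.2  0.1 -1.1]
.6083 .1909 .036 0 -> [0.18, -0.33, 0.21, [0.0, 0.001, -0.003]]
```

```bash
python3 -m creep '[{"jaw":0.3,"linear":[0.1,-0.2,0.05],"dr":[0,0,0]},{"jaw":0.3,"linear":[0.2,-0.3,0.1],"dr":[0,0,0]},{"jaw":0.3,"linear":[0.2,-0.3,0.15],"dr":[0,0,0]},{"jaw":0.3,"linear":[0.2,-0.3,0.2],"dr":[0,0,0]},{"jaw":1,"linear":[0.2,-0.3,0.2],"dr":[0,0,0]},{"jaw":1,"linear":[0.2,-0.3,0.2],"dr":[0,0,0]},{"jaw":1,"linear":[0.2,-0.3,0.2],"dr":[0,0,0]},{"jaw":1,"linear":[0.2,-0.3,0.2],"dr":[0,0,0]}]' && python3 -m creep '[{"jaw":1,"linear":[0,0,0],"dr":[0,0,0]},{"jaw":1,"linear":[0,0,-1],"dr":[0,0,0]},{"jaw":1,"linear":[0,0,-3.5],"dr":[0,0,0]},{"jaw":1,"linear":[0,0,-6.5],"dr":[0,0,0]},{"jaw":1,"linear":[0,0,-9],"dr":[0,0,0]},{"jaw":1,"linear":[-1,0.5,-11],"dr":[0,0,0]},{"jaw":1,"linear":[-3,1,-11.5],"dr":[0,0,0]},{"jaw":1,"linear":[-6,2,-11.5],"dr":[0,0,0]}]'; python3 plan.py .4235 .1387 .13 0
```

```text
time_s: 17.02
ee_pos: [0.6092, 0.1914, 0.0374]
orientation: [1.0, -0.001, 0.0, -0.0]
force: [0.5, 0.4, 0.2]
grip_width: 0.845
time_s: 17.68
ee_pos: [0.55, 0.1718, 0.1549]
orientation: [1.0, -0.001, 0.002, -0.0]
force: [1.1, -0.1, 0.9]
grip_width: 0.999
t 17.68 tcp [0.55   0.1718 0.1549] head -0.002 tilt 0.0034 grip 0.999 F [ 1.1 -0.1  0.9]
.4235 .1387 .13 0 -> [-12.65, 3.34, 2.44, [-0.001, -0.003, -0.002]]
```

```bash
python3 -m creep '[{"jaw":1,"linear":[-3,0.8,0],"dr":[0,0,0]},{"jaw":1,"linear":[-6,1.6,0],"dr":[0,0,0]},{"jaw":1,"linear":[-9,2.4,0.5],"dr":[0,0,0]},{"jaw":1,"linear":[-11.5,3,1],"dr":[0,0,0]},{"jaw":1,"linear":[-12.6,3.3,2],"dr":[0,0,0]},{"jaw":1,"linear":[-12.6,3.3,2.4],"dr":[0,0,0]},{"jaw":1,"linear":[-12.6,3.3,2.4],"dr":[0,0,0]},{"jaw":1,"linear":[-12.6,3.3,2.4],"dr":[0,0,0]}]';python3 plan.py .4235 .1387 .016 0
python3 - <<'E'
from cell import *; import cv2
from h import *
c=get_calibration("wrist"); print(proj(c,(.4235,.1387,.055)))
cv2.imwrite("pics/w5.png",capture("wrist")[:,:,::-1])
E
```

```text
time_s: 18.35
ee_pos: [0.4236, 0.1389, 0.1288]
orientation: [1.0, -0.001, 0.0, -0.0]
force: [-0.1, 0.3, -0.0]
grip_width: 0.997
t 18.35 tcp [0.4236 0.1389 0.1288] head -0.002 tilt 0.0006 grip 0.997 F [-0.1  0.3 -0. ]
.4235 .1387 .016 0 -> [-0.02, 0.03, 11.28, [-0.0, -0.001, -0.002]]
[316.35761937 245.31336123]
```

View pics/w5.png

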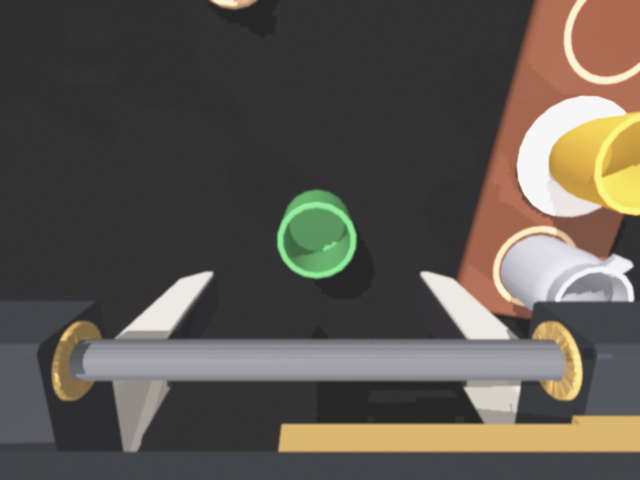

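Jar rim at (317,240), predicted (316,245), so I shift about 2 mm to +y. Grasp the jar.

```bash
python3 -m creep '[{"jaw":1,"linear":[0,-0.2,0.5],"dr":[0,0,0]},{"jaw":1,"linear":[0,-0.2,2.5],"dr":[0,0,0]},{"jaw":1,"linear":[0,-0.2,5],"dr":[0,0,0]},{"jaw":1,"linear":[0,-0.2,7.5],"dr":[0,0,0]},{"jaw":1,"linear":[0,-0.2,9.5],"dr":[0,0,0]},{"jaw":1,"linear":[0,-0.2,10.8],"dr":[0,0,0]},{"jaw":1,"linear":[0,-0.2,11.2],"dr":[0,0,0]},{"jaw":1,"linear":[0,-0.2,11.2],"dr":[0,0,0]}]';python3 plan.py .4235 .1405 .016 0
```

```text
time_s: 19.07
ee_pos: [0.4227, 0.1408, 0.0152]
orientation: [1.0, -0.001, -0.001, 0.0]
force: [0.4, 0.3, 0.5]
grip_width: 1.001
t 19.07 tcp [0.4227 0.1408 0.0152] head -0.002 tilt 0.0021 grip 1.001 F [0.4 0.3 0.5]
.4235 .1405 .016 0 -> [0.08, 0.03, -0.08, [0.001, 0.002, -0.002]]
```

```bash
python3 -m creep '[{"jaw":1,"linear":[0,0,0],"dr":[0,0,0]},{"jaw":0.3,"linear":[0,0,0],"dr":[0,0,0]},{"jaw":0.3,"linear":[0,0,0],"dr":[0,0,0]},{"jaw":0.3,"linear":[0,0,0],"dr":[0,0,0]},{"jaw":0.3,"linear":[0,0,0],"dr":[0,0,0]},{"jaw":0.3,"linear":[0,0,0],"dr":[0,0,0]},{"jaw":0.3,"linear":[0,0,0],"dr":[0,0,0]},{"jaw":0.3,"linear":[0,0,0],"dr":[0,0,0]}]'; python3 plan.py .6227 -.0947 .11 -.15
```

```text
time_s: 19.73
ee_pos: [0.423, 0.1408, 0.0162]
orientation: [1.0, -0.001, 0.0, -0.0]
force: [-0.8, 0.1, 1.2]
grip_width: 0.564
t 19.73 tcp [0.423  0.1408 0.0162] head -0.002 tilt 0.0002 grip 0.564 F [-0.8  0.1  1.2]
.6227 -.0947 .11 -.15 -> [20.02, 23.51, -9.37, [-0.0, -0.0, 0.148]]
```

```bash
python3 -m creep '[{"jaw":0.3,"linear":[0,0,-0.7],"dr":[0,0,0]},{"jaw":0.3,"linear":[0,0,-2.2],"dr":[0,0,0]},{"jaw":0.3,"linear":[0,0,-4.5],"dr":[0,0,0]},{"jaw":0.3,"linear":[0,0.6,-7],"dr":[0,0,0.02]},{"jaw":0.3,"linear":[0.5,2.5,-9],"dr":[0,0,0.04]},{"jaw":0.3,"linear":[2,5.2,-10],"dr":[0,0,0.06]},{"jaw":0.3,"linear":[4.2,8,-10],"dr":[0,0,0.08]},{"jaw":0.3,"linear":[6.4,10.8,-10],"dr":[0,0,0.1]}]';python3 plan.py .6227 -.0947 .11 -.15
```

```text
time_s: 20.4
ee_pos: [0.4876, 0.0315, 0.1179]
orientation: [0.999, -0.051, 0.001, -0.0]
force: [0.1, 0.3, -1.6]
grip_width: 0.564
t 20.4 tcp [0.4876 0.0315 0.1179] head -0.102 tilt 0.0026 grip 0.564 F [ 0.1  0.3 -1.6]
.6227 -.0947 .11 -.15 -> [14.72, 11.17, 0.82, [-0.0, -0.003, 0.048]]
```

```bash
python3 -m creep '[{"jaw":0.3,"linear":[2.5,2,0],"dr":[0,0,0.02]},{"jaw":0.3,"linear":[5,4,0],"dr":[0,0,0.04]},{"jaw":0.3,"linear":[7.5,6,0],"dr":[0,0,0.048]},{"jaw":0.3,"linear":[10,7.8,0],"dr":[0,0,0.048]},{"jaw":0.3,"linear":[12.3,9.5,0],"dr":[0,0,0.048]},{"jaw":0.3,"linear":[14,10.7,0],"dr":[0,0,0.048]},{"jaw":0.3,"linear":[14.7,11.2,0.3],"dr":[0,0,0.048]},{"jaw":0.3,"linear":[14.7,11.2,1],"dr":[0,0,0.048]}]';python3 plan.py .6227 -.0947 .030 -.15
python3 - <<'E'
from cell import *; import cv2
from h import *
c=get_calibration("wrist"); print(proj(c,(.6227,-.0947,.012)),proj(c,(.6307,-.1797,.078)))
cv2.imwrite("pics/w6.png",capture("wrist")[:,:,::-1])
cv2.imwrite("pics/s6.png",capture("scene")[:,:,::-1])
E
```

```text
time_s: 21.07
ee_pos: [0.6225, -0.0947, 0.1064]
orientation: [0.997, -0.075, 0.0, 0.0]
force: [0.9, 0.9, -1.2]
grip_width: 0.563
t 21.07 tcp [ 0.6225 -0.0947  0.1064] head -0.151 tilt 0.0007 grip 0.563 F [ 0.9  0.9 -1.2]
.6227 -.0947 .030 -.15 -> [0.01, -0.0, 7.64, [0.0, -0.001, -0.001]]
[316.63287999 236.64392107] [351.93187209 400.59491206]
```

View pics/w6.png

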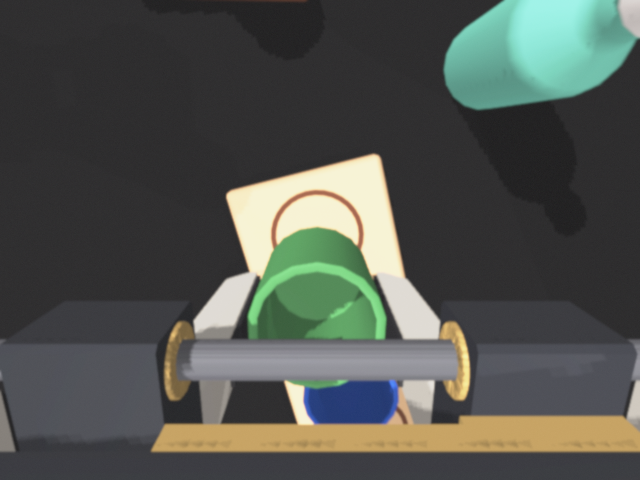

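View pics/s6.png

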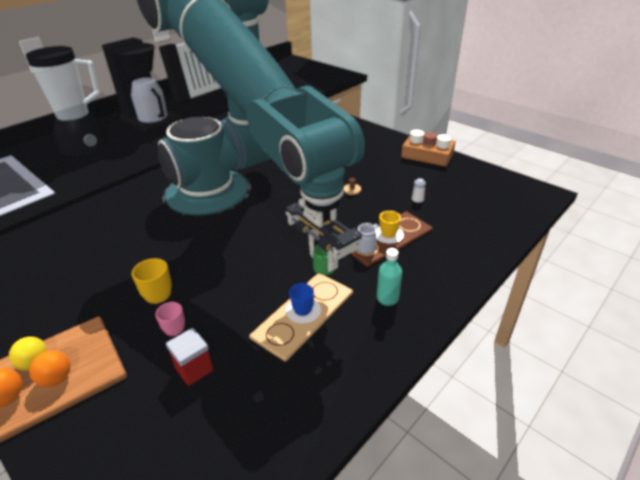

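The jar is aligned with the ring at (317,234), blue stands on its saucer at (351,400). Lower it.

```bash
python3 -m creep '[{"jaw":0.3,"linear":[0,0,1],"dr":[0,0,0]},{"jaw":0.3,"linear":[0,0,2.3],"dr":[0,0,0]},{"jaw":0.3,"linear":[0,0,3.8],"dr":[0,0,0]},{"jaw":0.3,"linear":[0,0,5.2],"dr":[0,0,0]},{"jaw":0.3,"linear":[0,0,6.3],"dr":[0,0,0]},{"jaw":0.3,"linear":[0,0,7],"dr":[0,0,0]},{"jaw":0.3,"linear":[0,0,7.4],"dr":[0,0,0]},{"jaw":0.3,"linear":[0,0,7.5],"dr":[0,0,0]}]';python3 plan.py .6227 -.0947 .028 -.15
```

```text
time_s: 21.83
ee_pos: [0.6213, -0.0937, 0.0302]
orientation: [0.997, -0.075, -0.0, -0.0]
force: [-0.1, 0.3, -0.3]
grip_width: 0.562
t 21.83 tcp [ 0.6213 -0.0937  0.0302] head -0.15 tilt 0.001 grip 0.562 F [-0.1  0.3 -0.3]
.6227 -.0947 .028 -.15 -> [0.15, 0.08, 0.22, [-0.0, 0.001, 0.0]]
```

```bash
python3 -m creep '[{"jaw":0.3,"linear":[0.1,0.1,0.05],"dr":[0,0,0]},{"jaw":0.3,"linear":[0.1,0.1,0.1],"dr":[0,0,0]},{"jaw":0.3,"linear":[0.1,0.1,0.15],"dr":[0,0,0]},{"jaw":0.3,"linear":[0.1,0.1,0.15],"dr":[0,0,0]},{"jaw":1,"linear":[0.1,0.1,0.15],"dr":[0,0,0]},{"jaw":1,"linear":[0.1,0.1,0.15],"dr":[0,0,0]},{"jaw":1,"linear":[0.1,0.1,0.15],"dr":[0,0,0]},{"jaw":1,"linear":[0.1,0.1,0.15],"dr":[0,0,0]}]' && python3 -m creep '[{"jaw":1,"linear":[0,0,0],"dr":[0,0,0]},{"jaw":1,"linear":[0,0,-1],"dr":[0,0,0]},{"jaw":1,"linear":[0,0,-3.5],"dr":[0,0,0]},{"jaw":1,"linear":[0,0,-6.5],"dr":[0,0,0]},{"jaw":1,"linear":[0,0,-9],"dr":[0,0,0]},{"jaw":1,"linear":[-1,-0.5,-11],"dr":[0,0,0]},{"jaw":1,"linear":[-4,-2,-12],"dr":[0,0,0]},{"jaw":1,"linear":[-7,-4,-12],"dr":[0,0,0]}]'; python3 plan.py .3675 .3175 .14 .7
```

```text
time_s: 22.5
ee_pos: [0.6225, -0.0949, 0.0298]
orientation: [0.997, -0.075, 0.0, 0.0]
force: [0.0, 0.6, -0.4]
grip_width: 0.802
time_s: 23.17
ee_pos: [0.5595, -0.0453, 0.153]
orientation: [0.997, -0.076, 0.002, 0.0]
force: [-0.2, 0.8, 0.3]
grip_width: 0.999
t 23.17 tcp [ 0.5595 -0.0453  0.153 ] head -0.151 tilt 0.0037 grip 0.999 F [-0.2  0.8  0.3]
.3675 .3175 .14 .7 -> [-24.46, -32.97, 1.21, [0.002, -0.003, -0.851]]
```

```bash
python3 -m creep '[{"jaw":1,"linear":[-2.4,-3.2,0],"dr":[0,0,-0.09]},{"jaw":1,"linear":[-4.8,-6.4,0],"dr":[0,0,-0.18]},{"jaw":1,"linear":[-7.2,-9.6,0],"dr":[0,0,-0.27]},{"jaw":1,"linear":[-9.6,-12.8,0],"dr":[0,0,-0.36]},{"jaw":1,"linear":[-12,-16,0],"dr":[0,0,-0.45]},{"jaw":1,"linear":[-14.3,-19.2,0],"dr":[0,0,-0.54]},{"jaw":1,"linear":[-16.7,-22.4,0],"dr":[0,0,-0.63]},{"jaw":1,"linear":[-19,-25.6,0],"dr":[0,0,-0.72]}]';python3 plan.py .3675 .3175 .14 .7
```

```text
time_s: 23.83
ee_pos: [0.4083, 0.2381, 0.1508]
orientation: [0.959, 0.283, 0.001, -0.0]
force: [0.2, 1.2, -0.6]
grip_width: 1.0
t 23.83 tcp [0.4083 0.2381 0.1508] head 0.574 tilt 0.0015 grip 1.0 F [ 0.2  1.2 -0.6]
.3675 .3175 .14 .7 -> [0.89, -8.88, 1.08, [0.0, -0.001, -0.126]]
```

```bash
python3 -m creep '[{"jaw":1,"linear":[0.3,-3.2,0],"dr":[0,0,-0.05]},{"jaw":1,"linear":[0.6,-6,0.3],"dr":[0,0,-0.1]},{"jaw":1,"linear":[0.8,-8,0.7],"dr":[0,0,-0.126]},{"jaw":1,"linear":[0.9,-8.9,1],"dr":[0,0,-0.126]},{"jaw":1,"linear":[0.9,-8.9,1.1],"dr":[0,0,-0.126]},{"jaw":1,"linear":[0.9,-8.9,1.1],"dr":[0,0,-0.126]},{"jaw":1,"linear":[0.9,-8.9,1.1],"dr":[0,0,-0.126]},{"jaw":1,"linear":[0.9,-8.9,1.1],"dr":[0,0,-0.126]}]';python3 plan.py .3675 .3175 .018 .7
python3 - <<'E'
from cell import *; import cv2
from h import *
c=get_calibration("wrist"); print(proj(c,(.3675,.3175,.012)),proj(c,(.3675,.3175,.046)))
cv2.imwrite("pics/w7.png",capture("wrist")[:,:,::-1])
im=capture("top")
cv2.imwrite("pics/t7.png",cv2.resize(im[140:250,315:465,::-1],None,fx=5,fy=5,interpolation=cv2.INTER_CUBIC))
cv2.imwrite("pics/t7full.png",im[:,:,::-1])
E
```

```text
time_s: 24.5
ee_pos: [0.3698, 0.3156, 0.139]
orientation: [0.94, 0.34, 0.0, 0.0]
force: [0.3, -0.8, -0.0]
grip_width: 0.998
t 24.5 tcp [0.3698 0.3156 0.139 ] head 0.694 tilt 0.0004 grip 0.998 F [ 0.3 -0.8 -0. ]
.3675 .3175 .018 .7 -> [-0.06, -0.29, 12.1, [0.0, -0.0, -0.006]]
[316.33961373 222.37579438] [316.38021113 233.35957108]
```

View pics/w7.png

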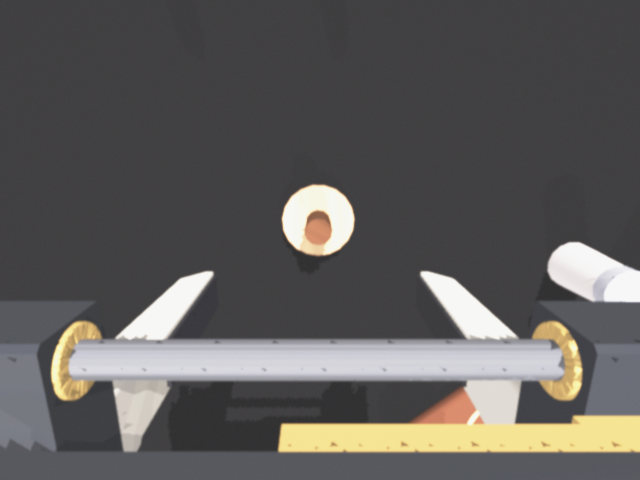

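View pics/t7.png

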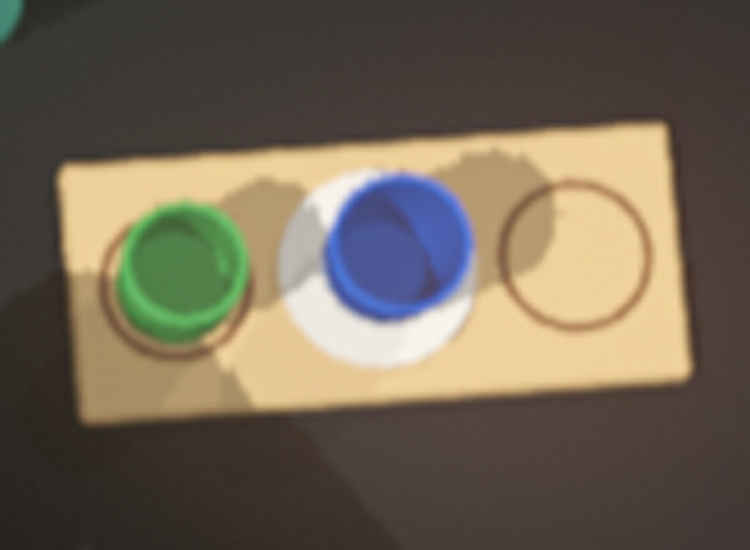

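View pics/t7full.png

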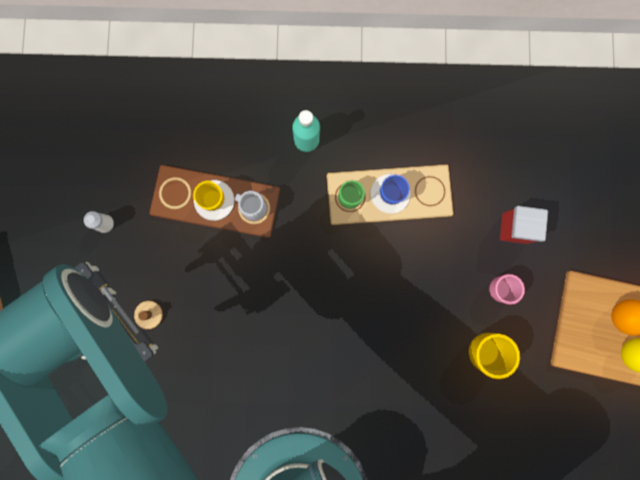

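Lid disc at (318,219) and knob (318,231), within 3 px of prediction. The top view shows jar, blue, yellow and jug all on their places.

```bash
python3 -m creep '[{"jaw":1,"linear":[0,-0.4,0.5],"dr":[0,0,0]},{"jaw":1,"linear":[0,-0.4,2.5],"dr":[0,0,0]},{"jaw":1,"linear":[0,-0.4,5],"dr":[0,0,0]},{"jaw":1,"linear":[0,-0.4,7.5],"dr":[0,0,0]},{"jaw":1,"linear":[0,-0.4,9.8],"dr":[0,0,0]},{"jaw":1,"linear":[0,-0.4,11.3],"dr":[0,0,0]},{"jaw":1,"linear":[0,-0.4,12],"dr":[0,0,0]},{"jaw":1,"linear":[0,-0.4,12],"dr":[0,0,0]}]';python3 plan.py .3675 .3175 .018 .7
python3 - <<'E'
from cell import *
from h import *
c=get_calibration("top")
J=back(c,351.2,192.4,.067);B=back(c,394.5,188.9,.078); print(J,B)
def loc(P,o,yaw):
    d=P[:2]-np.array(o);return (np.array([[np.cos(yaw),np.sin(yaw)],[-np.sin(yaw),np.cos(yaw)]])@d).round(4)
print(loc(J,(.6307,-.1797),.0946),loc(B,(.6307,-.1797),.0946))
E
```

```text
time_s: 25.27
ee_pos: [0.3659, 0.319, 0.0171]
orientation: [0.94, 0.341, -0.001, 0.0]
force: [-0.2, -0.3, 0.3]
grip_width: 1.0
t 25.27 tcp [0.3659 0.319  0.0171] head 0.696 tilt 0.0025 grip 1.0 F [-0.2 -0.3  0.3]
.3675 .3175 .018 .7 -> [0.03, 0.22, -0.09, [-0.0, 0.002, -0.004]]
[ 0.62122261 -0.09356494  0.067     ] [ 0.62806677 -0.17889034  0.078     ]
[-0.0013  0.0866] [-0.0025  0.0011]
```

```bash
python3 -m creep '[{"jaw":1,"linear":[0,0.1,-0.1],"dr":[0,0,0]},{"jaw":0.05,"linear":[0,0.1,-0.1],"dr":[0,0,0]},{"jaw":0.05,"linear":[0,0.1,-0.1],"dr":[0,0,0]},{"jaw":0.05,"linear":[0,0.1,-0.1],"dr":[0,0,0]},{"jaw":0.05,"linear":[0,0.1,-0.1],"dr":[0,0,0]},{"jaw":0.05,"linear":[0,0.1,-0.1],"dr":[0,0,0]},{"jaw":0.05,"linear":[0,0.1,-0.1],"dr":[0,0,0]},{"jaw":0.05,"linear":[0,0.1,-0.1],"dr":[0,0,0]}]' && python3 -m creep '[{"jaw":0.05,"linear":[0,0,0],"dr":[0,0,0]},{"jaw":0.05,"linear":[0,0,0],"dr":[0,0,0]},{"jaw":0.05,"linear":[0,0,0],"dr":[0,0,0]},{"jaw":0.05,"linear":[0,0,0],"dr":[0,0,0]},{"jaw":0.05,"linear":[0,0,0],"dr":[0,0,0]},{"jaw":0.05,"linear":[0,0,0],"dr":[0,0,0]},{"jaw":0.05,"linear":[0,0,0],"dr":[0,0,0]},{"jaw":0.05,"linear":[0,0,0],"dr":[0,0,0]}]'; python3 plan.py .3675 .3175 .16 .7
```

```text
time_s: 25.93
ee_pos: [0.3672, 0.3188, 0.0197]
orientation: [0.94, 0.341, 0.0, 0.0]
force: [0.5, 0.2, -0.0]
grip_width: 0.546
time_s: 26.6
ee_pos: [0.3671, 0.3187, 0.0196]
orientation: [0.94, 0.341, -0.0, 0.0]
force: [-0.5, -0.0, -0.7]
grip_width: 0.205
t 26.6 tcp [0.3671 0.3187 0.0196] head 0.696 tilt 0.0001 grip 0.205 F [-0.5 -0.  -0.7]
.3675 .3175 .16 .7 -> [-0.05, 0.12, -14.04, [0.0, 0.0, -0.004]]
```

```bash
python3 -m creep '[{"jaw":0.05,"linear":[0,0,-0.7],"dr":[0,0,0]},{"jaw":0.05,"linear":[0,0,-2],"dr":[0,0,0]},{"jaw":0.05,"linear":[0,0,-4],"dr":[0,0,0]},{"jaw":0.05,"linear":[0,0,-6.5],"dr":[0,0,0]},{"jaw":0.05,"linear":[0,0,-9.5],"dr":[0,0,0]},{"jaw":0.05,"linear":[0,0,-12.5],"dr":[0,0,0]},{"jaw":0.05,"linear":[0,0,-14.5],"dr":[0,0,0]},{"jaw":0.05,"linear":[0,0,-15.5],"dr":[0,0,0]}]';python3 plan.py .6215 -.094 .17 -.15
```

```text
time_s: 27.27
ee_pos: [0.3678, 0.3192, 0.1791]
orientation: [0.94, 0.341, 0.002, -0.001]
force: [-0.4, -0.5, 0.2]
grip_width: 0.207
t 27.27 tcp [0.3678 0.3192 0.1791] head 0.696 tilt 0.0046 grip 0.207 F [-0.4 -0.5  0.2]
.6215 -.094 .17 -.15 -> [-7.03, 47.98, 0.88, [-0.002, -0.004, 0.846]]
```

```bash
python3 -m creep '[{"jaw":0.05,"linear":[-0.2,1.5,0],"dr":[0,0,0.03]},{"jaw":0.05,"linear":[-0.6,4.2,0],"dr":[0,0,0.08]},{"jaw":0.05,"linear":[-1.1,7.5,0],"dr":[0,0,0.14]},{"jaw":0.05,"linear":[-1.6,11,0],"dr":[0,0,0.2]},{"jaw":0.05,"linear":[-2.1,14.5,0],"dr":[0,0,0.26]},{"jaw":0.05,"linear":[-2.6,18,0],"dr":[0,0,0.32]},{"jaw":0.05,"linear":[-3.1,21.5,0],"dr":[0,0,0.38]},{"jaw":0.05,"linear":[-3.6,25,0],"dr":[0,0,0.44]}]';python3 plan.py .6215 -.094 .17 -.15
```

```text
time_s: 27.93
ee_pos: [0.5002, 0.1021, 0.1748]
orientation: [0.992, 0.126, 0.0, -0.0]
force: [1.1, 0.9, -0.9]
grip_width: 0.211
t 27.93 tcp [0.5002 0.1021 0.1748] head 0.253 tilt 0.0 grip 0.211 F [ 1.1  0.9 -0.9]
.6215 -.094 .17 -.15 -> [6.83, 22.02, 0.48, [-0.0, -0.0, 0.403]]
```

```bash
python3 -m creep '[{"jaw":0.05,"linear":[1.1,3.6,0],"dr":[0,0,0.07]},{"jaw":0.05,"linear":[2.2,7.2,0],"dr":[0,0,0.14]},{"jaw":0.05,"linear":[3.3,10.7,0],"dr":[0,0,0.21]},{"jaw":0.05,"linear":[4.4,14.2,0],"dr":[0,0,0.28]},{"jaw":0.05,"linear":[5.3,17.2,0],"dr":[0,0,0.34]},{"jaw":0.05,"linear":[6.1,19.8,0],"dr":[0,0,0.38]},{"jaw":0.05,"linear":[6.6,21.4,0],"dr":[0,0,0.4]},{"jaw":0.05,"linear":[6.8,22,0],"dr":[0,0,0.4]}]';python3 -m creep '[{"jaw":0.05,"linear":[0,0,0],"dr":[0,0,0]},{"jaw":0.05,"linear":[0,0,1],"dr":[0,0,0]},{"jaw":0.05,"linear":[0,0,2.5],"dr":[0,0,0]},{"jaw":0.05,"linear":[0,0,4],"dr":[0,0,0]},{"jaw":0.05,"linear":[0,0,5],"dr":[0,0,0]},{"jaw":0.05,"linear":[0,0,5.5],"dr":[0,0,0]},{"jaw":0.05,"linear":[0,0,5.5],"dr":[0,0,0]},{"jaw":0.05,"linear":[0,0,5.5],"dr":[0,0,0]}]';python3 plan.py .6215 -.094 .083 -.15
python3 - <<'E'
from cell import *; import cv2
from h import *
c=get_calibration("wrist"); print(proj(c,(.6215,-.094,.067)))
cv2.imwrite("pics/w8.png",capture("wrist")[:,:,::-1])
im=capture("scene")
cv2.imwrite("pics/s8.png",cv2.resize(im[190:320,260:410,::-1],None,fx=5,fy=5,interpolation=cv2.INTER_CUBIC)[:600])
E
```

```text
time_s: 28.6
ee_pos: [0.6219, -0.0935, 0.1742]
orientation: [0.997, -0.073, -0.0, 0.0]
force: [-0.6, -0.0, -0.4]
grip_width: 0.207
time_s: 29.27
ee_pos: [0.6213, -0.0916, 0.1196]
orientation: [0.997, -0.072, -0.0, -0.0]
force: [0.1, -0.7, 0.1]
grip_width: 0.207
t 29.27 tcp [ 0.6213 -0.0916  0.1196] head -0.144 tilt 0.0003 grip 0.207 F [ 0.1 -0.7  0.1]
.6215 -.094 .083 -.15 -> [0.06, 0.23, 3.66, [-0.0, 0.0, 0.006]]
[317.48719311 258.71721758]
```

View pics/w8.png

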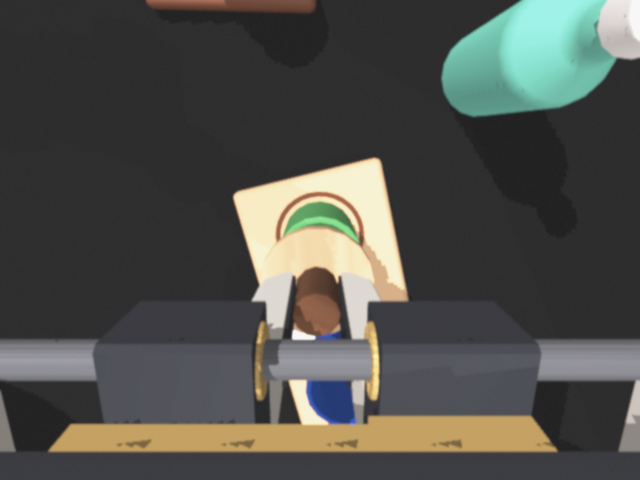

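View pics/s8.png

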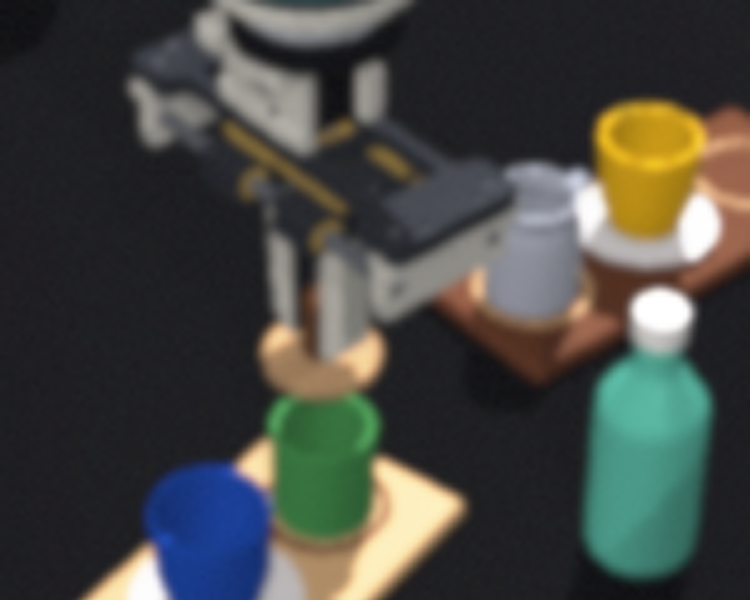

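The lid, level, sits over the jar: disc at (322,360) and jar mouth at (325,425) in the crop. Lower slowly.

```bash
python3 -m creep '[{"jaw":0.05,"linear":[0.05,0.2,0.2],"dr":[0,0,0]},{"jaw":0.05,"linear":[0.05,0.2,0.7],"dr":[0,0,0]},{"jaw":0.05,"linear":[0.05,0.2,1.3],"dr":[0,0,0]},{"jaw":0.05,"linear":[0.05,0.2,1.9],"dr":[0,0,0]},{"jaw":0.05,"linear":[0.05,0.2,2.4],"dr":[0,0,0]},{"jaw":0.05,"linear":[0.05,0.2,2.7],"dr":[0,0,0]},{"jaw":0.05,"linear":[0.05,0.2,2.9],"dr":[0,0,0]},{"jaw":0.05,"linear":[0.05,0.2,2.9],"dr":[0,0,0]}]';python3 plan.py .6218 -.0942 .082 -.15
```

```text
time_s: 30.03
ee_pos: [0.6214, -0.0938, 0.0901]
orientation: [0.997, -0.072, -0.0, -0.0]
force: [-0.2, -0.4, -0.1]
grip_width: 0.207
t 30.03 tcp [ 0.6214 -0.0938  0.0901] head -0.144 tilt 0.0007 grip 0.207 F [-0.2 -0.4 -0.1]
.6218 -.0942 .082 -.15 -> [0.05, 0.03, 0.81, [-0.0, 0.001, 0.006]]
```

```bash
python3 -m creep '[{"jaw":0.05,"linear":[0.05,0,0.1],"dr":[0,0,0]},{"jaw":0.05,"linear":[0.05,0,0.25],"dr":[0,0,0]},{"jaw":0.05,"linear":[0.05,0,0.4],"dr":[0,0,0]},{"jaw":0.05,"linear":[0.05,0,0.5],"dr":[0,0,0]},{"jaw":0.05,"linear":[0.05,0,0.6],"dr":[0,0,0]},{"jaw":0.05,"linear":[0.05,0,0.7],"dr":[0,0,0]},{"jaw":0.05,"linear":[0.05,0,0.75],"dr":[0,0,0]},{"jaw":0.05,"linear":[0.05,0,0.75],"dr":[0,0,0]}]';python3 plan.py .6218 -.0942 .082 -.15
```

```text
time_s: 30.7
ee_pos: [0.622, -0.0939, 0.083]
orientation: [0.997, -0.072, -0.0, -0.0]
force: [-0.6, 1.0, -0.1]
grip_width: 0.209
t 30.7 tcp [ 0.622  -0.0939  0.083 ] head -0.144 tilt 0.0002 grip 0.209 F [-0.6  1.  -0.1]
.6218 -.0942 .082 -.15 -> [-0.01, 0.03, 0.1, [-0.0, 0.0, 0.006]]
```

```bash
python3 -m creep '[{"jaw":0.05,"linear":[0,0,0.05],"dr":[0,0,0]},{"jaw":0.05,"linear":[0,0,0.1],"dr":[0,0,0]},{"jaw":0.05,"linear":[0,0,0.15],"dr":[0,0,0]},{"jaw":0.05,"linear":[0,0,0.15],"dr":[0,0,0]},{"jaw":0.05,"linear":[0,0,0.15],"dr":[0,0,0]},{"jaw":0.5,"linear":[0,0,0.1],"dr":[0,0,0]},{"jaw":0.5,"linear":[0,0,0.1],"dr":[0,0,0]},{"jaw":0.5,"linear":[0,0,0.1],"dr":[0,0,0]}]';python3 plan.py; python3 -m creep '[{"jaw":0.5,"linear":[0,0,0],"dr":[0,0,0]},{"jaw":0.5,"linear":[0,0,0],"dr":[0,0,0]},{"jaw":0.5,"linear":[0,0,-1],"dr":[0,0,0]},{"jaw":0.5,"linear":[0,0,-3],"dr":[0,0,0]},{"jaw":0.5,"linear":[0,0,-6],"dr":[0,0,0]},{"jaw":0.5,"linear":[0,0,-9],"dr":[0,0,0]},{"jaw":0.5,"linear":[-3,0,-11],"dr":[0,0,0]},{"jaw":0.5,"linear":[-6.5,0,-12],"dr":[0,0,0]}]';python3 plan.py
```

```text
time_s: 31.37
ee_pos: [0.6221, -0.0939, 0.0823]
orientation: [0.997, -0.072, 0.0, -0.0]
force: [0.6, 0.4, -0.1]
grip_width: 0.374
t 31.37 tcp [ 0.6221 -0.0939  0.0823] head -0.144 tilt 0.0002 grip 0.374 F [ 0.6  0.4 -0.1]
time_s: 32.03
ee_pos: [0.5583, -0.0847, 0.2055]
orientation: [0.997, -0.072, 0.001, 0.0]
force: [-0.2, -0.2, 0.6]
grip_width: 0.502
t 32.03 tcp [ 0.5583 -0.0847  0.2055] head -0.144 tilt 0.0029 grip 0.502 F [-0.2 -0.2  0.6]
```

```bash
python3 -m creep '[{"jaw":0.5,"linear":[-4,0,0],"dr":[0,0,0]},{"jaw":0.5,"linear":[-8,0,0],"dr":[0,0,0]},{"jaw":0.5,"linear":[-12,0,0],"dr":[0,0,0]},{"jaw":0.5,"linear":[-15,0,0],"dr":[0,0,0]},{"jaw":0.5,"linear":[-17,0,0],"dr":[0,0,0]},{"jaw":0.5,"linear":[-18,0,0],"dr":[0,0,0]},{"jaw":0.5,"linear":[-18,0,0],"dr":[0,0,0]},{"jaw":0.5,"linear":[-18,0,0],"dr":[0,0,0]}]'
python3 - <<'E'
from cell import *; import cv2
im=capture("scene");t=capture("top")
for n,c,k in(("s9",im[200:350,240:440],4),("t9o",t[140:250,315:465],5),("t9d",t[145:250,140:290],5)):
    cv2.imwrite(f"pics/{n}.png",cv2.resize(c[:,:,::-1],None,fx=k,fy=k,interpolation=cv2.INTER_CUBIC))
E
```

```text
time_s: 32.7
ee_pos: [0.3797, -0.0588, 0.2031]
orientation: [0.997, -0.072, 0.001, 0.0]
force: [0.6, 0.1, 0.8]
grip_width: 0.503
```

View pics/s9.png

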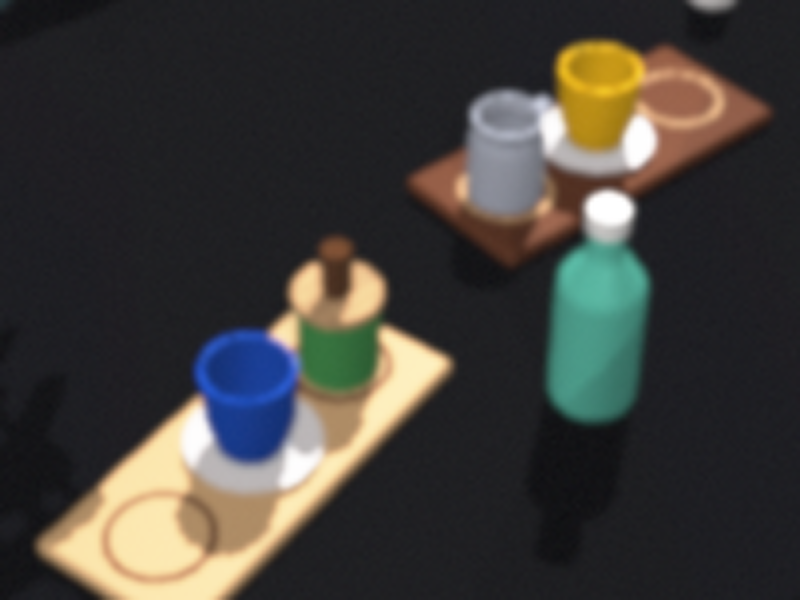

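View pics/t9o.png

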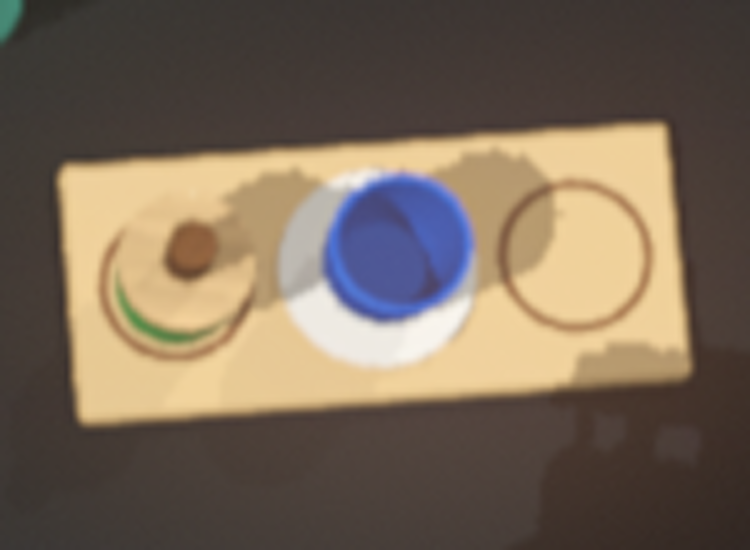

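View pics/t9d.png

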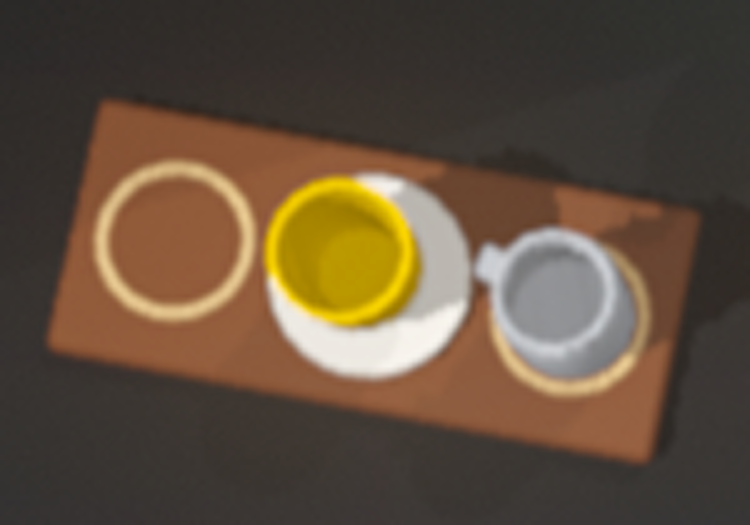

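Everything looks upright and the lid sits flat on the jar (knob top (193,247) in the crop). Turn it into numbers.

```bash
python3 - <<'E'
from cell import *
from h import *
c=get_calibration("top")
def loc(P,o,yaw):
    d=P[:2]-np.array(o);return (np.array([[np.cos(yaw),np.sin(yaw)],[-np.sin(yaw),np.cos(yaw)]])@d).round(4)
O=(.6307,-.1797,),.0946;D=(.6084,.191),-.1655
for n,p,f in(("yellow",(207.9,195,.078),D),("jug",(250.6,203,.078),D),("blue",(394.5,188.9,.078),O),("liddisc",(352,192,.074),O),("knobtop",(353.4,188.6,.108),O)):
    print(n,loc(back(c,*p),*f))
print(get_state()["force"].round(1), abs(get_state()["joint_velocities"]).max())
E
```

```text
yellow [-0.0006  0.0002]
jug [-0.0006 -0.0861]
blue [-0.0025  0.0011]
liddisc [-0.0019  0.0856]
knobtop [-0.0016  0.0855]
[0.1 0.1 0.1] 0.015061623314341153
```

Every part is within 3 mm of its place, released, and the arm is clear. Handing in.

```bash
python3 -c "
from cell import *
print(sign_off())"
```

```text
the job is handed in; nothing more can be done
None
```

I laid both boards and handed the job in at about 33 s of robot time; `sign_off()` reported no verdict.

**What I did:** I placed the jug on the dark board's right ring, the blue cup on the oak saucer and the small yellow cup on the dark saucer. Then the jar went on the oak board's left ring, and last its lid.

**Last checks (top camera):**

| Part | Offset from its place |
|---|---|
| Blue cup | about 2.5 mm |
| Yellow cup | under 1 mm |
| Jug | about 1 mm |
| Jar (measured before the lid went on) | about 2 mm |
| Lid | about 1 mm from the jar's axis |

- **Upright and seated:** In the pictures all parts stand upright. The lid lies flat with its knob up, and the gripper's height at release matched a seated lid to about 1 mm.
- **Soap, shaker and tin:** The arm never came near them and they look unmoved in the pictures. I did not measure them again at the end.
- **Disagreements:** The scene camera differed from the top camera by a steady 1–1.5 px, roughly 3 mm. The wrist camera put the jar about 2.5 mm further to the left, so I shifted that grasp by 2 mm.

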